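Load the ward dispatch case and clamp it shut

ROBOT

A 6-joint arm with a two-finger parallel gripper is mounted at the origin on the work surface. World frame = base frame: x ahead of the robot, y to its left, z up, the work surface at z = 0. Lengths are in mm, angles in rad, forces in N, time in s.
With the tool pointing down it reaches from about 350 to 775 mm from the base axis. Payload 7.3 kg.
Tool frame: the origin (TCP) lies at the centre of the arm's flange, where the gripper is bolted on; the fingertips stand 178 mm ahead of it and the grasp point (between the pads) lies 159 mm ahead of it; z points along the fingers, y is the line along which they close (so a half turn about z gives the same grasp; the last joint's range is limited). The gripper opens to 92 mm and grips with 3 to 60 N. Pads are 19 mm wide; open, the fingers measure 130 mm over their backs; the gripper's body (75 mm by 190 mm) begins 47 mm behind the grasp point.
Start: joints at [1.09, 0.342, 1.524, -0, 1.275, -0.146], TCP at [172.483, 495.86, 404.741] pointing down, gripper open.
Joint ranges: [-2.53, 2.53], [-0.77, 2.02], [0.04, 2.7], [-1, 4.14], [0.28, 2.66], [-3.11, 3.11]. Speed limits (rad/s): [2.57, 2.57, 3.14, 3.14, 3.14, 3.14].

INTERFACE

Orientations are given as [roll, pitch, yaw] about the fixed x, y, z axes, in that order (R = Rz(yaw) Ry(pitch) Rx(roll)).
In Python, from plant import * gives the robot as it stands. The module is installed in compiled form; this text tells all that it offers.
- The arm moves only by the shell command python3 -m inch 'ROWS'. ROWS is JSON, a list of rows, each a list of 5 numbers: the shift along the tool's x, y, z in m, then the turn about the tool's z in rad, then the opening, from 0 (shut) to 1 (fully open). In form: [[tx, ty, tz, spin, claw], ...]. A call has 1 to 8 rows; each row is the pose to reach, as a shift and turn from the pose commanded when the call began, along the tool's axes at that moment; what a row does not reach only later rows make up. A row lasts 1/12 s, in which the tool goes at most 41.7 mm and 7.16 degrees, less where a joint would pass 70% of its speed; a pose out of reach is approached as far as the arm can. A call with a gripper value outside its range is refused whole. The fingers move at their own pace and stop on an object; the grip force is fixed at half the most. Time passes only in rows, so rows that repeat a pose let the fingers close. It gives the time, the measured TCP pose, the force, the opening and the grip force at its end, in the units of the state.
- get_obs(): the state, without advancing time (a new reading comes with each control period).
- capture(name): name is "scene" or "top" or "wrist"; returns a dict with "color" (420x560x3 uint8, red, green, blue), "intrinsics" (3x3 intrinsics, pixels), "distortion" ([k1, k2, p1, p2, k3] as OpenCV has them; the pictures are not rectified), "pose" (4x4, takes a point from camera to world coordinates). Camera axes: x right, y down, z forward; pixel columns grow to the right and rows downward; lengths in mm; the calibration is good to about 2 mm. A picture is of the moment at which its call begins. There is no depth.
- close_job(): hands the job in; it is judged then, once.
Trained networks look in a picture, given as the dict that the camera call returned (one of the last four; its "shot" number tells which), for a name from the list of things; names that differ only in an ending like _2 or _b are one class to them, and where a whole thing is asked for, a point or a joint stands for the part that bears it (a point fixed in the world has none). Each returns a list of dicts, best first, with "conf" (0 to 1); they miss things now and then, are a little off and sometimes report something else, mostly with a low value. They report only what shows in the picture. A call takes as long as a camera call. They do not tell look-alikes from the thing itself.
- look_for(picture, target): "rect" ([centre column, centre row, width, height] in pixels, round what is visible of it).
- trace(picture, target): "pixels" (420x560 bool, what is visible of it) and "rect" ([centre column, centre row, width, height] in pixels, round what is visible of it).
- tip_of(picture, target): "centre" ([column, row] in pixels: a listed point, or the origin of a listed thing).
The state is a dict: "time": time; "joint_positions": joint angles; "dq": joint speeds; "tau": joint torques, N m; "tool_pos": TCP position; "tcp_rot": TCP orientation; "contact_force": force on the tool from outside, world axes, zero at the start; "moment": the same for the moment, N m; "grip_width": finger opening in mm; "finger_force": force on a finger pad.
Only numpy, scipy, OpenCV 4.12 (cv2) and the standard library are available. Lean on these libraries where they do the work, as an engineer would, in place of code of your own. Each camera call takes 0.05 s, during which the arm holds its last target. There are 200 camera calls.

TASK

Get the grey medicine case ready for dispatch: open its door and slide every medicine carton that lies on the counter fully home into a lane of its own width (one carton per lane, wide cartons in wide lanes, narrow ones in narrow lanes). Then shut the door flush, and only after that swing the clamp fully down across it. Leave the bottle and the two jars standing where they are.

Things in the scene. Friction and masses are not known exactly. Their poses are not given: they have to be found in the camera images.
- case: grey plastic case fixed to the counter, 99 deep (own x, away from the mouths) x 169 wide (own y) x 54 mm high; origin at the middle of the front edge of its underside. Four lanes open to the front (-x), floor 22 mm up, 28 mm high, 94 mm deep to the back wall; 5 mm dividers reach the front edge, the clear 4 mm roof starts 14 mm behind it. A carton at the back wall has its origin at x 49, z 34 mm.
- lane0 (a point): wide lane (43 mm) at the right end (case -y): middle of its mouth, at floor level, axes as the case
- lane1 (a point): narrow lane (29 mm), second from the right: middle of its mouth, at floor level, axes as the case
- lane2 (a point): wide lane (43 mm), third from the right: middle of its mouth, at floor level, axes as the case
- lane3 (a point): narrow lane (29 mm) at the left end: middle of its mouth, at floor level, axes as the case
- case_door (a joint): angle (rad) of the case's white upright door: 0 shut flush, grows as it swings towards the robot (counter-clockwise from above) to its stop at 1.95; it starts ajar, turns freely and stays where it is left
- door_hinge (a point): lower end of the door's hinge, 4 mm above the counter, 26 mm right of the case, 7 mm in front of it. Axes turn with the door: y along the panel to the free edge, -x its outer side. Panel 197 (y) x 8 x 54 mm high (4 to 58 mm above the counter), centred on the hinge line. A black upright grip fin, 10 wide (y), 20 to 54 mm above the counter, stands 19 mm out of the outer face at y = 100 mm.
- door_edge (a point): middle of the door's free vertical edge, 197 mm from the hinge, 31 mm above the counter
- case_clamp (a joint): angle (rad) of the steel clamp arm: 0 is fully down, level across the front of the shut door (pointing to case -y); grows as it rises, 1.57 upright, to its stop at 2.3 leaning outward (case +y); it stays where it is left. It must still be up when the door is shut.
- clamp_pivot (a point): the clamp arm's pivot (axis along case x), 20 mm beyond the case's left side, 18 mm in front of it, 34 mm above the counter. Arm 8 (case x) x 10 mm thick, its end 51 mm from the pivot
- clamp_grip (a point): middle of the round black grip at the end of the clamp arm, 12 mm diameter, its axis along case x; it juts from the arm towards the robot, 22 mm in front of it; its centre line is 48 mm from the pivot
- wide_a: a wide carton, a rigid closed white medicine carton, 90 long (own x) x 40 wide (own y) x 24 mm thick (own z), about 50 g; origin at its centre. It lies flat on the counter (origin 12 mm up); either end may go in first. None (absent) in some runs.
- wide_b: the other wide carton, a rigid closed white medicine carton, 90 long (own x) x 40 wide (own y) x 24 mm thick (own z), about 50 g; origin at its centre. It lies flat on the counter (origin 12 mm up); either end may go in first. None (absent) in some runs.
- narrow_a: a narrow carton, a rigid closed white medicine carton, 90 long (own x) x 26 wide (own y) x 24 mm thick (own z), about 50 g; origin at its centre. It lies flat on the counter (origin 12 mm up); either end may go in first. None (absent) in some runs.
- narrow_b: the other narrow carton, a rigid closed white medicine carton, 90 long (own x) x 26 wide (own y) x 24 mm thick (own z), about 50 g; origin at its centre. It lies flat on the counter (origin 12 mm up); either end may go in first. None (absent) in some runs.
- water_bottle: bystander: clear bottle with blue cap, 60 mm diameter, 200 high, origin under its base; leave alone
- amber_jar: bystander: amber jar, 60 mm diameter, 90 high, origin under its base; leave alone
- tall_jar: bystander: amber jar, 52 mm diameter, 110 high, origin under its base; leave alone
There are look-alikes about, which are no part of the job. What is shaped like the narrow_a but yellow is not meant.

How it is judged:
By the outcome, as a careful person would: the job done as asked, in the order asked, and still so for the second after the job is handed in, with the robot touching nothing.
Of wide_a, wide_b, narrow_a, narrow_b only 2 to 4 are there at a start; the rules pass over those that are not, and their reading is None.
At some moment in a run one of wide_a, wide_b, narrow_a, narrow_b may be knocked a few centimetres aside while the robot is not near it.
Once in a run the grip may slacken for a moment while it holds something.
It also fails if it takes over 210 s, if anything falls off the work surface, if the arm or the gripper's body presses on something with over 40 N, if the wrist force passes 120 N, or if a joint passes its speed limit or range.

## Working session

There is one attempt and no reset: what is moved stays moved. The work goes in short steps, Python scripts to look and compute and a shell command to move; the robot and the scene stay as the last step left them, time stands still between calls to the robot, and variables do not carry over. Pictures are saved under pics/ and viewed, at most 14 in all, crops included, and the job is handed in when it is done.

```bash
mkdir -p pics; cat > h.py <<'E'
from plant import *
import numpy as np, cv2
from scipy.spatial.transform import Rotation as R
def save(c,n): cv2.imwrite('pics/'+n+'.png',c['color'][:,:,::-1])
def ray(c,px):
    K=np.array(c['intrinsics'],float);d=np.array(c['distortion'],float)
    u=cv2.undistortPoints(np.array(px,float).reshape(-1,1,2),K,d).reshape(-1,2)
    T=np.array(c['pose']);D=np.c_[u,np.ones(len(u))]@T[:3,:3].T
    return T[:3,3],D/np.linalg.norm(D,axis=1)[:,None]
def onz(c,px,z):
    o,D=ray(c,px); return o+D*((z-o[2])/D[:,2])[:,None]
def tri(L):
    A=np.zeros((3,3));b=np.zeros(3)
    for c,p in L:
        o,D=ray(c,[p]);M=np.eye(3)-np.outer(D[0],D[0]);A+=M;b+=M@o
    return np.linalg.solve(A,b)
def proj(c,P):
    T=np.linalg.inv(np.array(c['pose']));r,_=cv2.Rodrigues(T[:3,:3])
    return cv2.projectPoints(np.array(P,float).reshape(-1,3),r,T[:3,3],np.array(c['intrinsics'],float),np.array(c['distortion'],float))[0].reshape(-1,2)
E
python3 - <<'E'
from h import *
o=get_obs();print(o['tool_pos'],o['tcp_rot'],o['grip_width'],o['time'])
C={n:capture(n) for n in('scene','top','wrist')}
for n,c in C.items(): save(c,n+'0');print(n,np.round(c['pose'],2).tolist())
for t in['case','lane0','lane1','lane2','lane3','door_hinge','door_edge','clamp_pivot','clamp_grip','wide_a','narrow_a','water_bottle','amber_jar','tall_jar']:
    for n,c in C.items():
        print(t,n,[(np.round(d['centre']).tolist(),round(d['conf'],2)) for d in tip_of(c,t)][:5])
E
```

```text
[172.4325314  495.73909466 404.0334759 ] [-3.14006421e+00 -2.11676738e-04  2.80677931e+00] 91.77995928058553 0.0
scene [[-0.69, 0.4, -0.61, 1326.65], [0.73, 0.39, -0.56, 737.03], [0.01, -0.83, -0.56, 696.07], [0.0, 0.0, 0.0, 1.0]]
top [[-0.01, -1.0, 0.08, 499.05], [-1.0, 0.01, -0.0, 86.56], [0.0, -0.08, -1.0, 1148.41], [0.0, 0.0, 0.0, 1.0]]
wrist [[0.33, 0.92, 0.23, 110.35], [0.94, -0.32, -0.08, 517.57], [-0.0, 0.25, -0.97, 383.89], [0.0, 0.0, 0.0, 1.0]]
case scene [([232.0, 187.0], 0.71)]
case top [([361.0, 219.0], 0.93), ([222.0, 149.0], 0.66)]
case wrist []
lane0 scene [([232.0, 194.0], 0.92), ([231.0, 183.0], 0.67), ([226.0, 171.0], 0.66), ([227.0, 178.0], 0.63)]
lane0 top [([381.0, 233.0], 0.84), ([355.0, 214.0], 0.78), ([342.0, 200.0], 0.69), ([363.0, 224.0], 0.64)]
lane0 wrist []
lane1 scene [([232.0, 194.0], 0.92), ([231.0, 183.0], 0.67), ([226.0, 171.0], 0.66), ([227.0, 178.0], 0.63)]
lane1 top [([381.0, 233.0], 0.84), ([355.0, 214.0], 0.78), ([342.0, 200.0], 0.69), ([363.0, 224.0], 0.64)]
lane1 wrist []
lane2 scene [([232.0, 194.0], 0.92), ([231.0, 183.0], 0.67), ([226.0, 1
[... 850 characters left out ...]
_a scene [([337.0, 202.0], 0.84)]
wide_a top [([268.0, 274.0], 0.67)]
wide_a wrist []
narrow_a scene [([418.0, 283.0], 0.85), ([372.0, 257.0], 0.71), ([398.0, 229.0], 0.65), ([231.0, 166.0], 0.61)]
narrow_a top [([145.0, 220.0], 0.91), ([187.0, 226.0], 0.85), ([200.0, 268.0], 0.85)]
narrow_a wrist []
water_bottle scene [([243.0, 187.0], 0.64), ([278.0, 289.0], 0.62), ([238.0, 194.0], 0.56)]
water_bottle top [([222.0, 148.0], 0.78)]
water_bottle wrist []
amber_jar scene [([224.0, 244.0], 0.95), ([339.0, 200.0], 0.35)]
amber_jar top [([298.0, 150.0], 0.86), ([187.0, 226.0], 0.53)]
amber_jar wrist []
tall_jar scene [([251.0, 266.0], 0.66)]
tall_jar top [([260.0, 147.0], 0.94)]
tall_jar wrist []
```

View pics/top0.png

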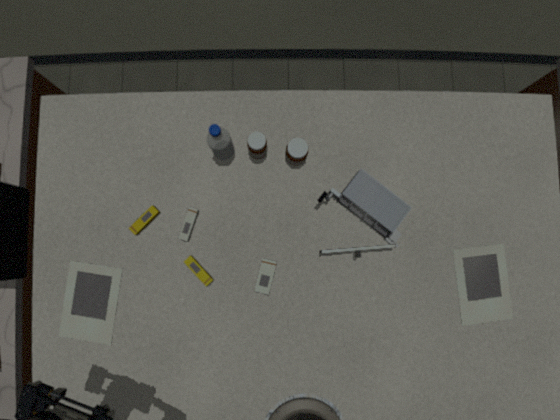

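View pics/scene0.png

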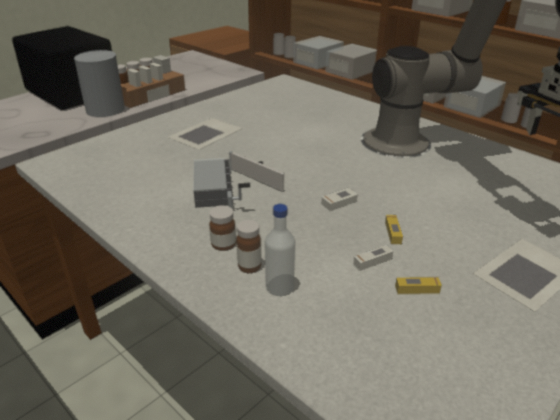

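The top view shows two white cartons: a wide one at (265,277) and a narrow one at (188,225). There are yellow look-alikes at (145,220) and (199,270). The case is at (375,203), the ajar door runs (320,252)-(393,245), the clamp is at (323,198), and the bottle and jars are at (220,140), (257,145) and (297,150). The scene view agrees.

```bash
python3 - <<'E'
from h import *
t=capture('top');s=capture('scene')
print(t['intrinsics'])
P=lambda a,b:np.round(tri([(t,a),(s,b)]),1)
print('lanes top',onz(t,[[381,233],[363,224],[355,214],[342,200]],22).round(1).tolist())
print('lanes scn',onz(s,[[226,171],[227,178],[231,183],[232,194]],22).round(1).tolist())
print('hinge',onz(t,[[390,241]],4).round(1),onz(s,[[229,165]],4).round(1)); print('edge',P([320,250],[282,184])); print('piv',P([328,198],[240,196]),P([328,198],[242,189]))
for n in['wide_a','narrow_a']:
  for c,nm in((t,'top'),(s,'scene')):
    for d in trace(c,n):
      if d['conf']<.4: continue
      m=d['pixels'].astype(np.uint8);cs=max(cv2.findContours(m,0,2)[0],key=cv2.contourArea)
      w=onz(c,cs.reshape(-1,2),24 if nm=='top' else 12)[:,:2].astype(np.float32);r=cv2.minAreaRect(w)
      print(n,nm,round(d['conf'],2),np.round(d['rect']),'col',t['color'][m>0].mean(0).round() if nm=='top' else s['color'][m>0].mean(0).round(),np.round(r[0]),np.round(r[1]),round(r[2],1))
print('bott,jar,tall', onz(t,[[222,148]],0).round(),onz(t,[[298,150],[260,147]],0).round())
# case roof corners from grey trace
d=trace(t,'case')
for q in d:
  m=q['pixels'].astype(np.uint8);cs=max(cv2.findContours(m,0,2)[0],key=cv2.contourArea)
  print(q['conf'],q['rect'],onz(t,cv2.boxPoints(cv2.minAreaRect(cs)),54).round())
im=cv2.resize(t['color'][170:280,290:430],None,fx=5.5,fy=5.4,interpolation=cv2.INTER_CUBIC);cv2.imwrite('pics/topcase.png',im[:,:,::-1])
E
```

```text
[[423.92774394   0.         271.58891087]
 [  0.         423.92774394 215.57816323]
 [  0.           0.           1.        ]]
lanes top [[541.9, -209.8, 22.0], [566.5, -161.7, 22.0], [593.5, -140.7, 22.0], [631.5, -106.5, 22.0]]
lanes scn [[556.1, -211.6, 22.0], [580.3, -179.3, 22.0], [590.6, -150.8, 22.0], [626.5, -106.0, 22.0]]
hinge [[ 520.6 -238.7    4. ]] [[ 505.2 -258.4    4. ]]
edge [498.8 -45.3  23.7]
piv [634.7 -66.2  37. ] [631.4 -62.5  58.3]
wide_a top 0.77 [267. 278.  24.  35.] col [109. 111. 103.] [431. 102.] [42. 90.] 75.4
wide_a scene 0.64 [340. 199.  35.  20.] col [133. 130. 118.] [435. 100.] [ 74. 119.] 78.2
narrow_a top 0.82 [201. 270.  29.  29.] col [105. 100.  41.] [448. 279.] [91. 29.] 40.8
narrow_a top 0.74 [145. 219.  25.  27.] col [99. 91. 34.] [582. 426.] [31. 90.] 42.8
narrow_a top 0.66 [188. 226.  18.  33.] col [103. 105.  97.] [571. 305.] [34. 93.] 70.3
narrow_a scene 0.96 [419. 285.  46.  19.] col [128. 113.  63.] [585. 429.] [52. 99.] 43.7
narrow_a scene 0.85 [371. 256.  40.  26.] col [132. 128. 116.] [573. 306.] [ 50. 108.] 71.6
narrow_a scene 0.76 [396. 230.  17.  27.] col [131. 116.  67.] [449. 278.] [117.  36.] 41.1
narrow_a scene 0.54 [246. 191.  15.  11.] col [71. 70. 66.] [ 577. -114.] [68. 28.] 47.9
bott,jar,tall [[781. 218.   0.]] [[774.   8.   0.]
 [783. 113.   0.]]
0.72 [363.8, 212.7, 93.7, 87.8] [[ 708.  -41.   54.]
 [ 712. -283.   54.]
 [ 480. -279.   54.]
 [ 479.  -41.   54.]]
```

View pics/topcase.png

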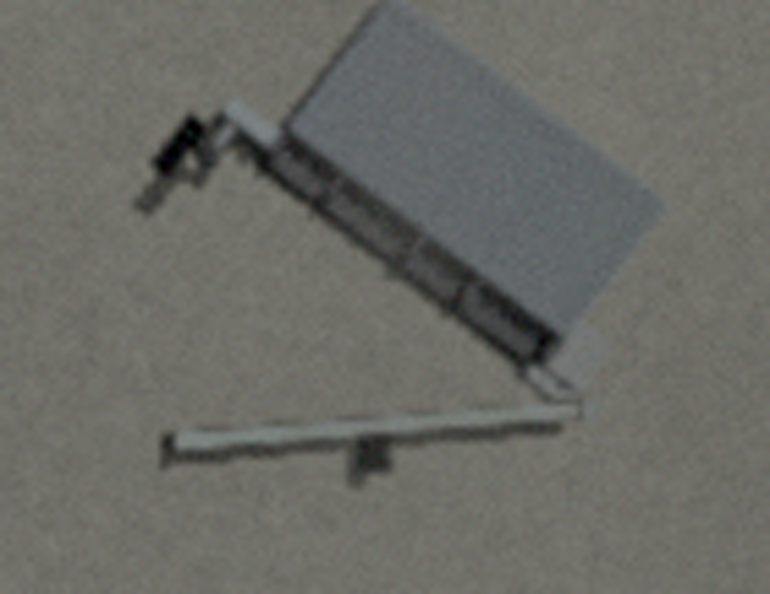

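The crop shows the case front facing lower-left (about -36° yaw), the door ajar about 0.7 rad, and the clamp up at the left end (grip at crop (180,140)). The cartons measure 42x90 mm (wide) and about 30x92 mm (narrow), as they should. Next I'll move over the case for a wrist view.

```bash
cat >> h.py <<'E'
def go(x,y,z,psi=None,q=False):
    "shift in tool axes (m) from the present pose to TCP world x,y,z, yaw psi"
    o=get_obs();r=R.from_euler('xyz',o['tcp_rot']).as_matrix();s=r.T@(np.array([x,y,z])-o['tool_pos'])/1000
    cur=o['tcp_rot'][2];sp=0 if psi is None else (cur-psi+np.pi)%(2*np.pi)-np.pi
    print('go',(x,y,z),np.round(s,4).tolist(),'spin',round(sp,3))
E
python3 -m inch '[[-0.52,-0.44,0,0.29,1],[-0.52,-0.44,0,0.29,1],[-0.52,-0.44,0,0.29,1],[-0.52,-0.44,0,0.29,1],[-0.52,-0.44,0,0.29,0],[-0.52,-0.44,0,0.29,0],[-0.52,-0.44,0,0.29,0],[-0.52,-0.44,0,0.29,0]]'
python3 - <<'E'
from h import *
go(500,-70,404,2.513)
c=capture('wrist');save(c,'w1');print(c['intrinsics'])
E
```

```text
time: 3.27
tool_pos: [342.5, 207.0, 405.0]
tcp_rot: [3.141, 0.0, 2.517]
contact_force: [1.1, 0.5, 0.6]
grip_width: 69.5
finger_force: 0.0
go (500, -70, 404) [-0.2898, -0.1327, 0.001] spin 0.004
[[304.47477763   0.         279.14630429]
 [  0.         304.47477763 204.50518497]
 [  0.           0.           1.        ]]
```

```bash
python3 -m inch '[[-0.29,-0.13,0,0,0],[-0.29,-0.13,0,0,0],[-0.29,-0.13,0,0,0],[-0.29,-0.13,0,0,0],[-0.29,-0.13,0,0,0],[-0.29,-0.13,0,0,0],[-0.29,-0.13,0,0,0],[-0.29,-0.13,0,0,0]]'
python3 - <<'E'
from h import *
c=capture('wrist');save(c,'w2')
import pickle;pickle.dump(c,open('w2.pkl','wb'))
for t in['lane0','door_hinge','door_edge','clamp_pivot','clamp_grip','wide_a']:
    print(t,[(np.round(d['centre']).tolist(),round(d['conf'],2)) for d in tip_of(c,t)][:5])
E
```

```text
time: 3.98
tool_pos: [502.6, -69.6, 404.6]
tcp_rot: [-3.141, 0.001, 2.515]
contact_force: [-0.5, 0.5, 0.0]
grip_width: 12.8
finger_force: 0.0
lane0 [([278.0, 274.0], 0.8)]
door_hinge []
door_edge [([292.0, 168.0], 0.63)]
clamp_pivot []
clamp_grip []
wide_a [([365.0, 48.0], 0.71)]
```

View pics/w2.png

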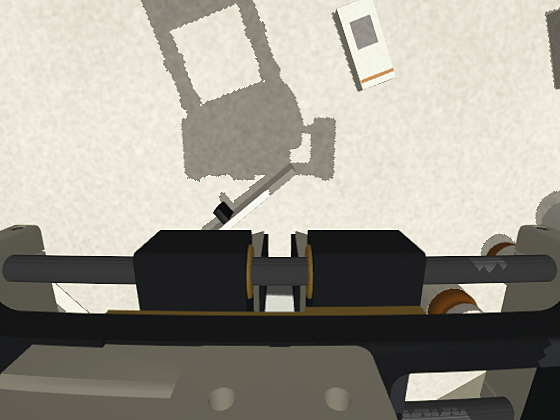

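The wrist view shows the gripper covering rows above 230, so the useful view is on the tool +x side. The door edge is at (292,168), the fin at (222,210) and the wide carton at (365,48). I'll shift so the case front falls around row 130.

```bash
python3 -m inch '[[-0.168,-0.037,0,0,0],[-0.168,-0.037,0,0,0],[-0.168,-0.037,0,0,0],[-0.168,-0.037,0,0,0],[-0.168,-0.037,0,0,0],[-0.168,-0.037,0,0,0]]'
python3 - <<'E'
from h import *
c=capture('wrist');save(c,'w3')
import pickle;pickle.dump(c,open('w3.pkl','wb'))
for t in['lane0','door_hinge','door_edge','clamp_pivot','clamp_grip']:
    print(t,[(np.round(d['centre']).tolist(),round(d['conf'],2)) for d in tip_of(c,t)][:5])
E
```

```text
time: 4.83
tool_pos: [616.8, -195.1, 403.4]
tcp_rot: [-3.141, -0.001, 2.516]
contact_force: [-1.5, 0.1, -0.1]
grip_width: 0.5
finger_force: 0.0
lane0 [([273.0, 141.0], 0.95), ([309.0, 142.0], 0.91), ([239.0, 139.0], 0.68), ([345.0, 147.0], 0.64)]
door_hinge [([196.0, 133.0], 0.78)]
door_edge [([328.0, 14.0], 0.83), ([284.0, 141.0], 0.29)]
clamp_pivot [([377.0, 132.0], 0.82), ([547.0, 141.0], 0.43)]
clamp_grip [([416.0, 121.0], 0.67)]
```

View pics/w3.png

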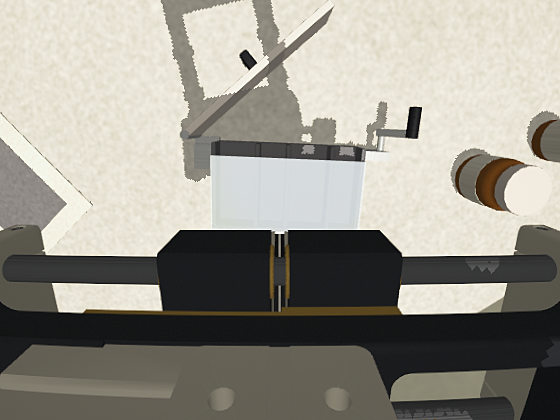

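The wrist view now shows four mouths at (239..345,~142), the hinge at (196,133), the door edge at (328,10), the fin at (248,60), and the clamp leaning outward with its grip at (414,121). I'll fit the case pose, door angle and clamp angle jointly.

```bash
cat > fit.py <<'E'
from h import *
import pickle
from scipy.optimize import least_squares
c=pickle.load(open('w3.pkl','rb'));t=capture('top');s=capture('scene')
LY=[-58,-17,24,65]
def world(p,q):
    x,y,a=p[:3];co,si=np.cos(a),np.sin(a);q=np.atleast_2d(q).astype(float)
    return np.c_[x+co*q[:,0]-si*q[:,1],y+si*q[:,0]+co*q[:,1],q[:,2]]
def pts(p):
    th,cl=p[3],p[4]
    lanes=[[0,l,22] for l in LY]; H=[-7,-110.5,4]
    E=[-7-197*np.sin(th),-110.5+197*np.cos(th),31]
    P=[-18,104.5,34];G=[-18-4-11,104.5-48*np.cos(cl),34+48*np.sin(cl)]
    return world(p,lanes+[H,E,P,G])
if __name__=='__main__':
    W=[[239,139],[273,141],[309,142],[345,147],[196,133],[329,11],[377,132],[414,121]]
    T=[[381,233],[363,224],[355,214],[342,200],[390,241],[320,250],[328,198],[323,196]]
    S=[[226,171],[227,178],[231,183],[232,194],[229,165],[282,184],[240,196],[241,186]]
    def f(p):
        w=pts(p);return np.r_[(proj(c,w)-W).ravel(),(proj(t,w)-T).ravel()*.8,(proj(s,w)-S).ravel()*.4]
    for k,r in(('all',least_squares(f,[560,-170,-.63,.7,1.9],loss='soft_l1')),('w',least_squares(lambda p:f(p)[:16],[560,-170,-.63,.7,1.9],loss='soft_l1'))):
        print(k,r.x.round(3));print(f(r.x).reshape(3,8,2).round(1).tolist())
    w=pts(r.x);print(w.round(1).tolist())
    print('2view lanes/grip',[tri([(c,a),(t,b)]).round(1).tolist() for a,b in zip(W,T)])
E
python3 fit.py
```

```text
all [ 583.852 -158.412   -0.682    0.742    1.9  ]
[[[-1.1, 1.0], [0.0, 1.1], [-1.0, 2.2], [-2.2, -0.7], [1.0, -1.7], [0.3, 0.0], [4.3, 1.1], [-0.0, -1.4]], [[-1.9, -1.6], [2.9, -2.0], [-0.3, -1.6], [0.5, 2.0], [0.4, 3.5], [-0.2, 0.4], [-0.4, -0.0], [-1.2, 0.4]], [[1.7, -0.0], [1.5, 0.0], [0.1, 1.0], [-0.0, -0.2], [1.3, 1.0], [0.5, -0.9], [-0.2, 0.5], [1.6, -0.6]]]
w [ 583.521 -157.823   -0.674    0.736    3.561]
[[[-0.9, 0.9], [0.2, 0.6], [-0.7, 1.5], [-1.8, -1.7], [1.2, -1.5], [0.1, -0.1], [4.6, -0.2], [0.0, -0.1]], [[-2.0, -1.6], [2.7, -1.9], [-0.5, -1.5], [0.2, 2.2], [0.4, 3.4], [-0.2, 0.5], [-0.7, 0.3], [-10.4, -1.9]], [[1.7, -0.0], [1.6, 0.0], [0.3, 1.0], [0.2, -0.2], [1.3, 1.0], [0.5, -0.9], [0.0, 0.5], [2.6, 10.6]]]
[[547.3, -203.1, 22.0], [572.9, -171.1, 22.0], [598.5, -139.1, 22.0], [624.1, -107.0, 22.0], [509.1, -239.8, 4.0], [496.8, -43.2, 31.0], [634.7, -64.9, 34.0], [650.3, -21.3, 14.5]]
2view lanes/grip [[544.6, -200.7, 47.4], [571.6, -173.5, -33.4], [594.3, -138.1, 35.6], [629.5, -106.4, 20.1], [518.5, -226.6, 58.1], [497.9, -43.9, 33.5], [634.9, -67.9, 27.2], [634.1, -47.5, 85.6]]
```

```bash
python3 - <<'E'
import cv2
im=cv2.imread('pics/w3.png')[100:230,180:430];im=cv2.resize(im,None,fx=3.2,fy=3.2,interpolation=cv2.INTER_CUBIC);cv2.imwrite('pics/w3c.png',im)
E
```

```text
(no output)
```

View pics/w3c.png

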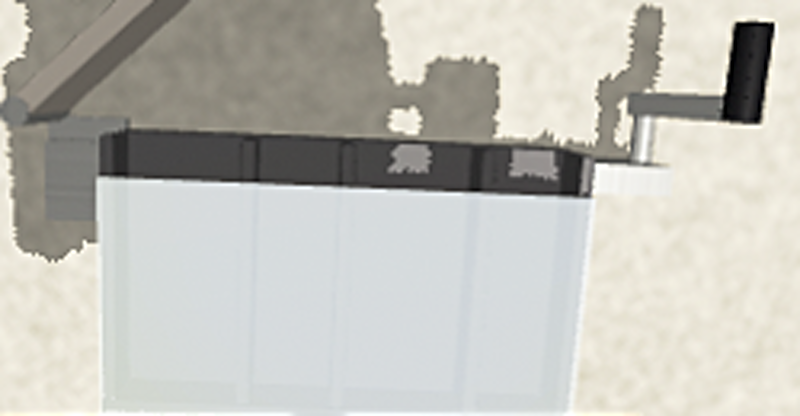

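The crop gives precise features: the roof front edge runs from (210.3,155.0) to (365,161.3), the roof sides reach (212.2,228.8) and (358.1,225), and the grip is at (414.4,121.9). I'll refit with these.

```bash
cat > fit2.py <<'E'
from fit import *
def resid(p):
    Q=world(p,[[14,-84.5,54],[14,84.5,54]]);r=[(proj(c,Q)-[[210.3,155],[365,161.25]]).ravel()]
    # side lines
    for y,px in((-84.5,[212.2,228.75]),(84.5,[358.1,225])):
        g=onz(c,[px],54)[0];d=g[:2]-p[:2];r.append([(-np.sin(p[2])*d[0]+np.cos(p[2])*d[1]-y)])
    w=pts(p);w[7]=world(p,[[-30,104.5-48*np.cos(p[4]),34+48*np.sin(p[4])]])[0]
    e=proj(c,w)
    r.append((e[5]-[328.5,10]).ravel()*.7);r.append((e[7]-[414.4,121.9]).ravel()*.7)
    r.append((e[:4]-[[239,139],[273,141],[309,142],[345,147]]).ravel()*.3)
    r.append((e[4]-[196,133])*.3)
    r.append(((proj(t,w)-[[381,233],[363,224],[355,214],[342,200],[390,241],[320,250],[328,198],[323,196]]).ravel()*.3))
    r.append(((proj(t,world(p,[[14,84.5,54],[14,-84.5,54],[99,-84.5,54]]))-[[342.4,194.1],[392.2,233.9],[410.9,208.5]]).ravel()*.5))
    return np.concatenate(r)
r=least_squares(resid,[583,-158,-.66,.74,2.1],loss='soft_l1');print(r.x.round(3));print(resid(r.x).round(1).tolist())
np.save('case.npy',r.x);print(pts(r.x).round(1).tolist())
E
python3 fit2.py
```

```text
[ 584.287 -157.952   -0.67     0.743    1.91 ]
[-0.5, -0.8, 1.1, 0.2, 2.0, -0.9, -0.3, 0.3, -0.0, -0.4, -0.2, 0.5, 0.2, 0.4, -0.1, 0.6, -0.5, -0.4, 0.4, -0.2, -0.7, -0.7, 1.0, -0.8, -0.2, -0.6, 0.1, 0.8, 0.2, 1.1, -0.0, 0.3, -0.3, 0.1, -0.4, -0.0, -0.4, -0.9, 0.4, -0.9, 0.5, -1.0]
[[548.3, -203.4, 22.0], [573.7, -171.3, 22.0], [599.2, -139.1, 22.0], [624.6, -107.0, 22.0], [510.2, -240.2, 4.0], [495.8, -43.7, 31.0], [635.1, -64.9, 34.0], [633.2, -43.0, 79.3]]
```

```bash
python3 - <<'E'
from h import *
p=np.load('case.npy');H=np.array([510.2,-240.2])
def F(th,r=150,off=22):
    a=np.pi/2+p[2]+th;return H+r*np.array([np.cos(a),np.sin(a)])+off*np.array([np.sin(a),-np.cos(a)])
a=F(.743,150,36);go(*a,404);go(*a,208)
o=get_obs();M=R.from_euler('xyz',o['tcp_rot']).as_matrix()
for th in np.linspace(.743,1.9,8):
    f=F(th);print(round(th,2),f.round(),(M.T@np.r_[f-a,0]).round(0))
E
```

```text
go (np.float64(535.1501270223695), np.float64(-87.9715822798922), 404) [0.1272, 0.0389, 0.0012] spin 0
go (np.float64(535.1501270223695), np.float64(-87.9715822798922), 208) [0.1273, 0.0389, 0.1972] spin 0
0.74 [521. -89.] [11. -9. -0.]
0.91 [496. -89.] [ 31. -24.  -0.]
1.07 [472. -94.] [ 48. -42.  -0.]
1.24 [ 448. -102.] [ 63. -62.  -0.]
1.4 [ 426. -114.] [ 73. -85.  -0.]
1.57 [ 406. -130.] [  80. -109.   -0.]
1.73 [ 390. -148.] [  83. -134.   -0.]
1.9 [ 376. -169.] [  81. -159.   -0.]
```

```bash
python3 -m inch '[[0.127,0.039,0,0,0],[0.127,0.039,0,0,0],[0.127,0.039,0,0,0],[0.127,0.039,0.05,0,0],[0.127,0.039,0.09,0,0],[0.127,0.039,0.13,0,0],[0.127,0.039,0.165,0,0],[0.127,0.039,0.197,0,0]]'
python3 -m inch '[[0.002,0.001,0,0,0],[0.011,-0.009,0,0,0],[0.021,-0.016,0,0,0],[0.031,-0.024,0,0,0],[0.04,-0.033,0,0,0],[0.048,-0.042,0,0,0],[0.056,-0.052,0,0,0],[0.063,-0.062,0,0,0]]'
python3 -m inch '[[0.005,-0.012,0,0,0],[0.01,-0.023,0,0,0],[0.014,-0.035,0,0,0],[0.017,-0.047,0,0,0],[0.019,-0.06,0,0,0],[0.02,-0.072,0,0,0],[0.02,-0.085,0,0,0],[0.018,-0.097,0,0,0]]'
python3 - <<'E'
from h import *
t=capture('top')
for n in('door_edge','door_hinge'):print([(np.round(d['centre']).tolist(),round(d['conf'],2),onz(t,[d['centre']],31).round().tolist()) for d in tip_of(t,n)])
go(431,102,404,np.pi-.255)
E
```

```text
time: 6.0
tool_pos: [534.8, -88.0, 205.5]
tcp_rot: [-3.141, -0.001, 2.517]
contact_force: [-0.1, -0.4, -0.4]
grip_width: 0.0
finger_force: 0.0
time: 6.67
tool_pos: [448.4, -102.1, 209.9]
tcp_rot: [3.141, 0.003, 2.517]
contact_force: [0.3, -0.1, -1.0]
grip_width: 0.3
finger_force: 0.2
time: 7.33
tool_pos: [376.3, -170.9, 208.5]
tcp_rot: [3.141, 0.001, 2.517]
contact_force: [0.7, -0.2, -0.5]
grip_width: 0.3
finger_force: 0.2
[([388.0, 243.0], 0.42, [[514.0, -227.0, 31.0]])]
[([386.0, 245.0], 0.63, [[510.0, -221.0, 31.0]])]
go (431, 102, 404) [0.116, 0.2528, -0.1958] spin -0.372
```

```bash
python3 -m inch '[[0.005,0.01,-0.04,0,0],[0.01,0.02,-0.08,0.1,0],[0.02,0.03,-0.12,0.22,0.2],[0.05,0.06,-0.15,0.34,0.5],[0.08,0.1,-0.17,0.46,1],[0.11,0.14,-0.196,0.58,1],[0.14,0.18,-0.196,0.7,1],[0.183,0.226,-0.196,0.82,1]]'
python3 -m inch '[[0,0,0,0.12,1],[0,0,0,0.24,1],[0,0,0,0.36,1],[0,0,0,0.48,1],[0,0,0,0.6,1],[0,0,0,0.72,1],[0,0,0,0.84,1],[0,0,0,0.96,1]]'
python3 - <<'E'
from h import *
go(355,118,404,-.255)
t=capture('top');s=capture('scene')
for n in('door_edge','door_hinge'):print([(np.round(d['centre']).tolist(),round(d['conf'],2),onz(t,[d['centre']],31).round().tolist()) for d in tip_of(t,n)])
for n in('wide_a','narrow_a'):
    print(n,[(np.round(d['centre']).tolist(),round(d['conf'],2)) for d in tip_of(t,n)],[(np.round(d['centre']).tolist(),round(d['conf'],2)) for d in tip_of(s,n)])
E
```

```text
time: 8.15
tool_pos: [368.4, 27.6, 394.1]
tcp_rot: [3.138, 0.001, 1.77]
contact_force: [0.6, 0.5, -0.5]
grip_width: 35.6
finger_force: 0.0
time: 8.82
tool_pos: [368.5, 26.3, 392.6]
tcp_rot: [3.142, -0.0, 0.809]
contact_force: [0.1, 0.3, -0.7]
grip_width: 89.0
finger_force: 0.0
go (355, 118, 404) [0.0571, -0.073, -0.0114] spin 1.064
[([372.0, 317.0], 0.97, [[321.0, -178.0, 31.0]])]
[([389.0, 245.0], 0.85, [[509.0, -229.0, 31.0]])]
wide_a [([266.0, 276.0], 0.85)] [([341.0, 201.0], 0.89)]
narrow_a [([187.0, 222.0], 0.89), ([199.0, 272.0], 0.71), ([147.0, 221.0], 0.64)] [([376.0, 258.0], 0.83), ([396.0, 228.0], 0.65), ([420.0, 282.0], 0.57)]
```

```bash
python3 -m inch '[[0.02,-0.02,0,0.12,1],[0.03,-0.05,0,0.24,1],[0.057,-0.073,-0.011,0.36,1],[0.057,-0.073,-0.011,0.48,1],[0.057,-0.073,-0.011,0.6,1],[0.057,-0.073,-0.011,0.72,1],[0.057,-0.073,-0.011,0.84,1],[0.057,-0.073,-0.011,0.96,1]]'
python3 -m inch '[[0,0,0,0.1,1],[0,0,0,0.1,1]]'
cat > cart.py <<'E'
from h import *
import sys
def cart(c,name,z=24):
    out=[]
    for d in trace(c,name):
        m=d['pixels']
        if d['conf']<.3 or m.sum()<50: continue
        col=c['color'][m].mean(0)
        cs=max(cv2.findContours(m.astype(np.uint8),0,2)[0],key=cv2.contourArea)
        r=cv2.minAreaRect(onz(c,cs.reshape(-1,2),z)[:,:2].astype(np.float32));(w,h),a=r[1],r[2]
        L=a if w>h else a+90
        L=(L+90)%180-90
        out.append((round(d['conf'],2),'yellow' if col[2]<.7*col[0] else 'white',np.round(d['rect']).tolist(),np.round(r[0],1).tolist(),np.round(sorted(r[1])).tolist(),'axis',round(L,1)))
    return out
E
python3 - <<'E'
from cart import *
c=capture('wrist');save(c,'w4')
for n in('wide_a','narrow_a'):
  for q in cart(c,n):print(n,q)
print(get_obs()['tool_pos'],get_obs()['tcp_rot'])
E
```

```text
time: 9.88
tool_pos: [354.7, 117.5, 403.3]
tcp_rot: [-3.142, 0.0, -0.135]
contact_force: [-0.2, 0.7, -0.1]
grip_width: 91.8
finger_force: 0.0
time: 10.05
tool_pos: [354.7, 117.3, 403.3]
tcp_rot: [-3.142, -0.0, -0.233]
contact_force: [0.1, 0.2, 0.3]
grip_width: 92.0
finger_force: 0.0
wide_a (0.57, 'white', [281.0, 114.0, 32.0, 80.0], [433.7, 99.8], [40.0, 90.0], 'axis', -14.0)
narrow_a (0.93, 'yellow', [132.0, 141.0, 80.0, 63.0], [447.4, 274.9], [34.0, 96.0], 'axis', 43.3)
narrow_a (0.79, 'yellow', [8.0, 45.0, 8.0, 41.0], [584.1, 384.9], [15.0, 45.0], 'axis', -22.5)
narrow_a (0.57, 'white', [78.0, 40.0, 32.0, 80.0], [566.5, 301.0], [39.0, 85.0], 'axis', -19.7)
[354.71281405 117.26997273 403.29085103] [-3.14148032e+00 -2.65910637e-05 -2.27358815e-01]
```

View pics/w4.png

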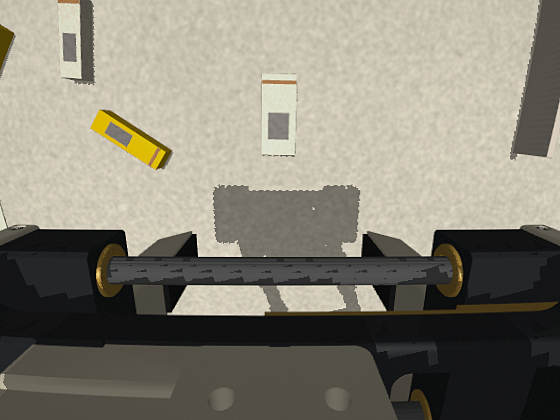

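The wrist view shows the wide carton upright at (280,114), measured 40x90 at 24 mm height, so its height and size are consistent. I'll grip it near its rear end.

```bash
python3 -m inch '[[0.04,-0.001,0.03,0.017,1],[0.046,-0.001,0.07,0.017,1],[0.046,-0.001,0.11,0.017,1],[0.046,-0.001,0.145,0.017,1],[0.046,-0.001,0.18,0.017,1],[0.046,-0.001,0.205,0.017,1],[0.046,-0.001,0.221,0.017,1],[0.046,-0.001,0.221,0.017,1]]'
python3 -m inch '[[0,0,0,0,0],[0,0,0,0,0],[0,0,0,0,0],[0,0,0,0,0],[0,0,0,0,0],[0,0,0,0,0],[0,0,0,0,0],[0,0,0,0,0]]'
python3 -m inch '[[0,0,-0.02,0,0],[0,0,-0.06,0,0],[0,0,-0.1,0,0],[0,0,-0.1,0,0]]'
python3 - <<'E'
from h import *
p=np.load('case.npy');co,si=np.cos(p[2]),np.sin(p[2])
def W(x,y):return p[0]+co*x-si*y,p[1]+si*x+co*y
print(W(-125,-58),W(-83,-58))
go(*W(-125,-58),290,p[2])
E
```

```text
time: 10.87
tool_pos: [399.1, 107.6, 179.8]
tcp_rot: [3.14, 0.005, -0.246]
contact_force: [-0.3, -0.1, -0.4]
grip_width: 91.8
finger_force: 0.0
time: 11.53
tool_pos: [399.8, 107.8, 182.5]
tcp_rot: [-3.141, -0.0, -0.248]
contact_force: [0.2, 0.4, 0.1]
grip_width: 42.9
finger_force: 0.0
time: 11.87
tool_pos: [401.4, 108.0, 288.1]
tcp_rot: [-3.138, -0.01, -0.248]
contact_force: [1.9, 0.5, -0.3]
grip_width: 39.6
finger_force: 30.0
(np.float64(450.2894972216752), np.float64(-125.80199874672296)) (np.float64(483.21235711395013), np.float64(-151.88044380224028))
go (np.float64(450.2894972216752), np.float64(-125.80199874672296), 290) [0.1047, 0.2147, -0.0016] spin 0.422
```

```bash
python3 -m inch '[[0.02,0.035,0,0.06,0],[0.035,0.065,0,0.12,0],[0.05,0.1,0,0.18,0],[0.065,0.135,0,0.24,0],[0.08,0.17,0,0.3,0],[0.095,0.2,0,0.36,0],[0.105,0.215,0,0.422,0],[0.105,0.215,0,0.422,0]]'
python3 - <<'E'
from cart import *
c=capture('wrist');save(c,'w5');o=get_obs();print(o['tool_pos'],o['tcp_rot'],o['grip_width'],o['finger_force'])
for z in(130,):
  for q in cart(c,'wide_a',z):print(q)
p=np.load('case.npy')
L=[(d['centre'],d['conf']) for d in tip_of(c,'lane0')]
for a,b in L:
  g=onz(c,[a],22)[0]; d=g[:2]-p[:2];print(np.round(a),round(b,2),(np.cos(p[2])*d[0]+np.sin(p[2])*d[1]).round(1),(-np.sin(p[2])*d[0]+np.cos(p[2])*d[1]).round(1))
E
```

```text
time: 12.53
tool_pos: [449.6, -129.9, 282.1]
tcp_rot: [3.142, -0.002, -0.677]
contact_force: [0.1, 0.5, -0.4]
grip_width: 39.8
finger_force: 30.0
[ 448.86970176 -128.00958321  281.80192603] [-3.14153662e+00  2.83782448e-04 -6.72905015e-01] 39.581419812823896 29.979116320610046
(0.81, 'white', [280.0, 178.0, 87.0, 156.0], [484.0, -156.8], [37.0, 71.0], 'axis', -38.2)
[111.  52.] 0.86 0.6 63.1
[164.  48.] 0.82 2.1 22.6
[273.  47.] 0.66 1.0 -57.5
[220.  48.] 0.6 0.7 -18.9
```

View pics/w5.png

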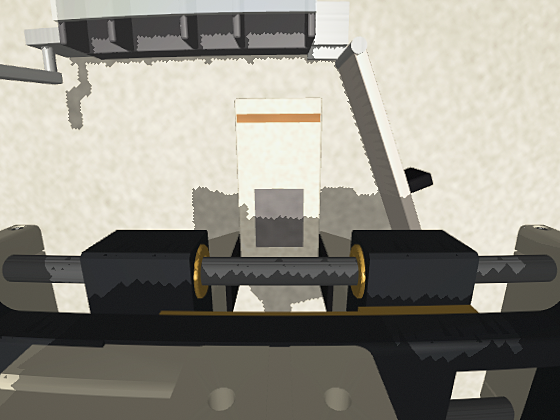

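The view shows the wide carton held straight (235-322 wide, front edge row 98). The mouths lie at rows 15-55, with lane0 at columns 246-314, and the door is wide open on the right. The lanes agree with the fit to about 1-2 mm.

```bash
cat >> h.py <<'E'
p=np.load('case.npy') if __import__('os').path.exists('case.npy') else None
def W(x,y):
    co,si=np.cos(p[2]),np.sin(p[2]);return p[0]+co*x-si*y,p[1]+si*x+co*y
def loc(g):
    d=np.atleast_2d(g)[:,:2]-p[:2];co,si=np.cos(p[2]),np.sin(p[2]);return np.c_[co*d[:,0]+si*d[:,1],-si*d[:,0]+co*d[:,1]].round(1)
E
python3 - <<'E'
from h import *
c=capture('wrist');o=get_obs()
g=onz(c,[[235.5,98],[321.5,98],[237.5,200],[320,200]],o['tool_pos'][2]-178-4.5+24)
M=R.from_euler('xyz',o['tcp_rot']).as_matrix();print((M.T@(g-o['tool_pos']).T).T.round(1)[:,:2])
print('tcp in case',loc(o['tool_pos']))
go(*W(-92,-58),206,p[2])
E
```

```text
[[ 79.3 -19. ]
 [ 79.3  18.2]
 [ 33.9 -19.6]
 [ 33.9  18.9]]
tcp in case [[-126.7  -59. ]]
go (np.float64(476.15745856560557), np.float64(-146.292205576058), 206) [0.0349, -0.001, 0.0758] spin 0.002
```

```bash
python3 -m inch '[[0.034,0.001,0.02,0,0],[0.034,0.001,0.045,0,0],[0.034,0.001,0.06,0,0],[0.034,0.001,0.06,0,0]]'
python3 - <<'E'
from h import *
c=capture('wrist');save(c,'w6');o=get_obs();print(loc(o['tool_pos']),o['tool_pos'],o['tcp_rot'])
d=[q for q in trace(c,'wide_a')][0];m=d['pixels'];print(d['conf'],d['rect'])
rows=np.where(m.any(1))[0];print(rows.min(),rows.max())
T=np.array(c['pose'])
for r in range(rows.min(),min(rows.max(),226),12):
    k=np.where(m[r])[0];a,b=k.min()-.5,k.max()+.5
    (x1,y1),(x2,y2)=cv2.undistortPoints(np.array([[[a,r]],[[b,r]]],float),np.array(c['intrinsics']),np.array(c['distortion'])).reshape(-1,2)
    dep=40/(x2-x1);P=T[:3,:3]@np.array([(x1+x2)/2*dep,y1*dep,dep])+T[:3,3]
    print(r,a,b,'z',P[2].round(1),'case',loc(P))
E
```

```text
time: 13.07
tool_pos: [473.7, -146.7, 219.4]
tcp_rot: [3.14, 0.007, -0.668]
contact_force: [-0.6, 0.8, -0.9]
grip_width: 39.7
finger_force: 30.0
[[-93.2 -59.8]] [ 474.13225343 -146.9401237   221.01323819] [ 3.14081334  0.00437561 -0.66777785]
0.76 [277.7, 177.8, 85.4, 157.7]
98 256
98 236.5 320.5 z 46.7 case [[-14.5 -59. ]]
110 234.5 321.5 z 53.2 case [[-20.4 -58.8]]
122 235.5 320.5 z 51.0 case [[-25.7 -58.8]]
134 235.5 320.5 z 52.3 case [[-31.2 -58.8]]
146 236.5 321.5 z 53.6 case [[-36.7 -59.3]]
158 236.5 320.5 z 53.2 case [[-42.4 -59.1]]
170 236.5 320.5 z 54.6 case [[-47.9 -59.1]]
182 237.5 320.5 z 54.3 case [[-53.8 -59.4]]
194 238.5 319.5 z 52.2 case [[-60.2 -59.4]]
206 238.5 319.5 z 53.7 case [[-65.9 -59.4]]
218 239.5 319.5 z 53.4 case [[-72.2 -59.7]]
```

View pics/w6.png

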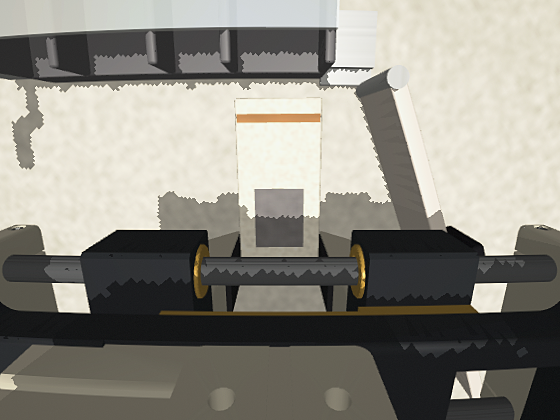

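The carton lines up with lane0 (walls at columns 229-327, carton 235-321). Its top measures about 9 mm lower than expected, so it slipped while I lifted before the grip was full. I'll set it down here and regrip it.

```bash
python3 -m inch '[[-0.005,0,0.01,0,0],[-0.005,0,0.018,0,0],[-0.005,0,0.024,0,0],[-0.005,0,0.024,0,0]]'
python3 -m inch '[[0,0,0.002,0,0],[0,0,0.004,0,0],[0,0,0.004,0,0]]'
```

```text
time: 13.5
tool_pos: [470.7, -144.9, 197.9]
tcp_rot: [3.142, 0.001, -0.669]
contact_force: [-0.8, -0.1, -0.9]
grip_width: 39.8
finger_force: 30.0
time: 13.75
tool_pos: [471.0, -145.3, 194.3]
tcp_rot: [-3.141, -0.0, -0.67]
contact_force: [1.2, 0.3, -0.1]
grip_width: 39.5
finger_force: 30.0
```

```bash
python3 -m inch '[[0,0,0.002,0,0],[0,0,0.004,0,0],[0,0,0.004,0,0]]'
python3 -m inch '[[0,0,0,0,0.6],[0,0,0,0,0.6],[0,0,0,0,0.6],[0,0,0.008,0,0.6],[0,0,0.008,0,0.6]]'
python3 -m inch '[[0,0,0,0,0],[0,0,0,0,0],[0,0,0,0,0],[0,0,0,0,0],[0,0,0,0,0],[0,0,0,0,0],[0,0,0,0,0],[0,0,0,0,0]]'
```

```text
time: 14.0
tool_pos: [470.8, -145.2, 190.0]
tcp_rot: [-3.142, 0.0, -0.67]
contact_force: [0.4, 0.5, -0.1]
grip_width: 39.7
finger_force: 30.0
time: 14.42
tool_pos: [470.5, -145.1, 181.3]
tcp_rot: [3.141, 0.001, -0.67]
contact_force: [-0.6, 0.3, -0.5]
grip_width: 55.4
finger_force: 0.0
time: 15.08
tool_pos: [470.8, -145.2, 182.3]
tcp_rot: [-3.142, 0.0, -0.67]
contact_force: [1.1, 0.7, 0.3]
grip_width: 39.3
finger_force: 30.0
```

```bash
python3 -m inch '[[0,0,-0.012,0,0],[0,0,-0.024,0,0],[0,0,-0.024,0,0]]'
python3 - <<'E'
from h import *
c=capture('wrist');save(c,'w7');o=get_obs();print(loc(o['tool_pos']),o['tool_pos'],o['tcp_rot'],o['contact_force'])
d=[q for q in trace(c,'wide_a')][0];m=d['pixels'];rows=np.where(m.any(1))[0]
T=np.array(c['pose'])
for r in range(rows.min(),226,20):
    k=np.where(m[r])[0];a,b=k.min()-.5,k.max()+.5
    g=onz(c,[[a,r],[b,r]],o['tool_pos'][2]-178-4+24);print(r,a,b,loc(g).tolist())
# lane edges at z=54 plane by column profile near front
gray=cv2.cvtColor(c['color'],cv2.COLOR_RGB2GRAY)
for r in(25,40,50,60): print(r,gray[r,200:350:4].tolist())
im=cv2.resize(c['color'][0:150,180:380],None,fx=4,fy=4,interpolation=cv2.INTER_CUBIC);cv2.imwrite('pics/w7c.png',im[:,:,::-1])
E
```

```text
time: 15.33
tool_pos: [471.5, -145.5, 207.9]
tcp_rot: [-3.141, -0.003, -0.67]
contact_force: [0.3, 0.0, 0.3]
grip_width: 39.7
finger_force: 30.0
[[-96.4 -60.4]] [ 471.21723336 -145.39942004  207.01097436] [-3.14099307e+00 -2.33911102e-03 -6.69912615e-01] [-0.43538013  0.27132128 -0.35403087]
97 266.5 321.5 [[-16.1, -54.1], [-16.1, -78.0]]
117 232.5 323.5 [[-24.6, -39.0], [-24.5, -79.1]]
137 233.5 322.5 [[-33.2, -39.2], [-33.2, -79.0]]
157 234.5 322.5 [[-42.1, -39.4], [-42.1, -79.3]]
177 235.5 322.5 [[-51.3, -39.5], [-51.2, -79.6]]
197 236.5 320.5 [[-60.7, -39.7], [-60.7, -79.0]]
217 237.5 321.5 [[-70.5, -39.8], [-70.4, -79.8]]
25 [69, 69, 70, 70, 130, 150, 86, 45, 43, 69, 70, 70, 69, 71, 70, 71, 69, 71, 71, 70, 71, 72, 71, 70, 70, 71, 72, 71, 72, 71, 70, 45, 60, 151, 127, 237, 232, 232]
40 [70, 70, 70, 70, 121, 148, 95, 44, 43, 71, 71, 70, 70, 70, 71, 71, 71, 71, 71, 71, 71, 72, 73, 71, 72, 71, 72, 72, 72, 72, 67, 44, 63, 157, 125, 247, 235, 234]
50 [132, 133, 135, 132, 116, 145, 106, 45, 44, 66, 137, 136, 137, 138, 117, 137, 137, 137, 138, 141, 139, 139, 139, 141, 140, 145, 141, 141, 142, 141, 65, 49, 87, 154, 124, 252, 239, 238]
60 [132, 133, 133, 133, 135, 64, 44, 44, 44, 72, 146, 137, 136, 138, 138, 138, 137, 139, 139, 140, 140, 141, 140, 142, 141, 141, 142, 143, 142, 143, 49, 46, 44, 32, 248, 241, 240, 239]
```

View pics/w7c.png

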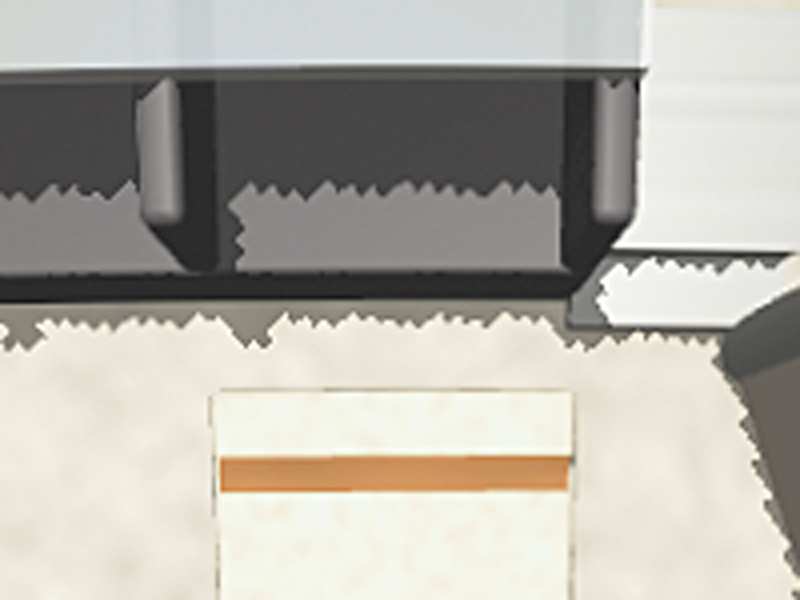

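The view shows lane0's walls at crop columns 183 and 593, with the carton front at 213-573 just ahead. Next I compute the exact lateral and yaw offsets.

```bash
python3 - <<'E'
from h import *
c=capture('wrist')
f=lambda L:[[180+a/4,b/4] for a,b in L]
for z in(50,54):
    print(z,loc(onz(c,f([(183,90),(183,205),(593,90),(593,205)]),z)).tolist())
print('floor lip z22',loc(onz(c,f([(215,272),(575,270)]),22)).tolist(),'roof front',loc(onz(c,f([(20,68),(640,68)]),54)).tolist())
print('carton',loc(onz(c,f([(213,388),(573,388)]),49)).tolist())
E
```

```text
50 [[12.1, -38.0], [1.0, -37.6], [12.1, -79.8], [1.0, -80.2]]
54 [[10.8, -38.6], [0.1, -38.3], [10.9, -79.2], [0.1, -79.6]]
floor lip z22 [[-0.7, -36.8], [-0.4, -82.3]] roof front [[13.1, -22.4], [13.0, -83.8]]
carton [[-17.2, -40.1], [-17.2, -78.8]]
```

```bash
python3 -m inch '[[0.004,-0.001,0.001,0.014,0],[0.01,-0.001,0.001,0.014,0],[0.016,-0.001,0.001,0.014,0],[0.022,-0.001,0.001,0.014,0],[0.028,-0.001,0.001,0.014,0],[0.034,-0.001,0.001,0.014,0],[0.04,-0.001,0.001,0.014,0],[0.04,-0.001,0.001,0.014,0]]'
```

```text
time: 16.15
tool_pos: [503.8, -170.2, 205.3]
tcp_rot: [-3.141, -0.001, -0.684]
contact_force: [0.2, 0.1, -1.1]
grip_width: 39.8
finger_force: 30.0
```

```bash
python3 -m inch '[[0.006,0,0,0,0],[0.012,0,0,0,0],[0.018,0,0,0,0],[0.024,0,0,0,0],[0.03,-0.0005,0,0,0],[0.036,-0.0005,0,0,0],[0.042,-0.0005,0,0,0],[0.042,-0.0005,0,0,0]]'
python3 - <<'E'
from h import *
o=get_obs();print(loc(o['tool_pos']),o['contact_force'],o['grip_width'])
E
```

```text
time: 16.82
tool_pos: [536.6, -196.3, 205.3]
tcp_rot: [-3.141, -0.001, -0.684]
contact_force: [-0.0, 0.2, -1.1]
grip_width: 40.1
finger_force: 30.0
[[-13.6 -59.6]] [-7.48813814e-04  2.24579637e-01 -1.13027033e+00] 40.094279747602194
```

```bash
python3 -m inch '[[0,0,0,0,0.52],[0,0,0,0,0.52],[0,0,0,0,0.52],[-0.015,0,0,0,0.52],[-0.03,0,0,0,0.52],[-0.042,0,0,0,0.3],[-0.042,0,0,0,0],[-0.042,0,0,0,0]]'
python3 -m inch '[[0,0,0,-0.014,0],[0,0,0,-0.014,0],[0,0,0,-0.014,0],[0,0,0,-0.014,0],[0,0,0,-0.014,0],[0,0,0,-0.014,0],[0,0,0,-0.014,0]]'
python3 - <<'E'
from h import *
o=get_obs();print(loc(o['tool_pos']),o['tcp_rot'])
go(*W(-9,-58.9),206,p[2])
c=capture('wrist');save(c,'w8')
E
```

```text
time: 17.48
tool_pos: [503.2, -168.8, 205.6]
tcp_rot: [-3.141, -0.0, -0.684]
contact_force: [-0.2, 0.9, -0.6]
grip_width: 32.4
finger_force: 0.0
time: 18.07
tool_pos: [503.2, -169.0, 205.2]
tcp_rot: [-3.142, 0.0, -0.67]
contact_force: [0.2, -0.1, 0.3]
grip_width: 0.4
finger_force: 0.0
[[-56.7 -59. ]] [-3.14151033e+00  1.16923310e-04 -6.70010966e-01]
go (np.float64(540.6604769110544), np.float64(-198.53367018346233), 206) [0.0477, -0.0001, -0.0008] spin -0.0
```

View pics/w8.png

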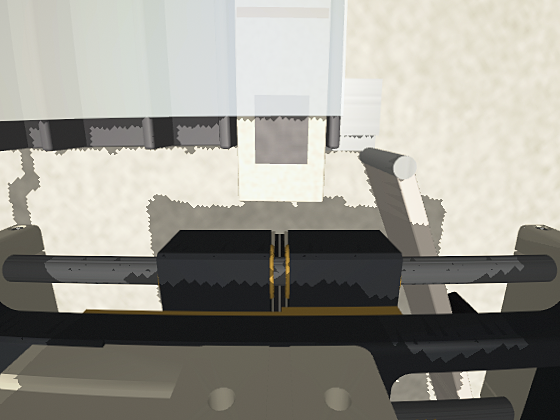

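The carton sits straight in lane0 with about 24 mm of its rear (row 200) still out. Now I push it home.

```bash
python3 -m inch '[[0.008,0,0,0,0],[0.016,0,0,0,0],[0.024,0,0,0,0],[0.03,0,0,0,0],[0.036,0,0,0,0],[0.041,0,0,0,0],[0.045,0,0,0,0],[0.047,0,0,0,0]]'
python3 -m inch '[[0.001,0,0,0,0],[0.002,0,0,0,0],[0.003,0,0,0,0],[0.004,0,0,0,0],[0.004,0,0,0,0]]'
python3 - <<'E'
from h import *
o=get_obs();print(loc(o['tool_pos']),o['contact_force'])
E
```

```text
time: 18.78
tool_pos: [540.4, -198.5, 205.2]
tcp_rot: [-3.141, -0.0, -0.67]
contact_force: [-0.9, 0.8, 0.0]
grip_width: 0.5
finger_force: 0.3
time: 19.2
tool_pos: [542.8, -200.2, 205.2]
tcp_rot: [3.141, 0.002, -0.67]
contact_force: [-3.1, 2.1, 3.4]
grip_width: 0.5
finger_force: 1.9
[[ -6.3 -58.9]] [-3.0937514   2.08274021  3.39508534]
```

Force is starting to build at the wall. A gentle extra push will confirm it.

```bash
python3 -m inch '[[0.001,0,0,0,0],[0.002,0,0,0,0],[0.002,0,0,0,0]]'
python3 - <<'E'
from h import *
o=get_obs();print(loc(o['tool_pos']),o['contact_force'])
E
```

```text
time: 19.45
tool_pos: [543.4, -200.6, 205.2]
tcp_rot: [3.141, 0.006, -0.67]
contact_force: [-7.4, 6.1, 8.2]
grip_width: 0.4
finger_force: 5.4
[[ -5.6 -58.9]] [-7.44435443  6.13943459  8.15976212]
```

```bash
python3 -m inch '[[-0.01,0,0,0,0],[-0.03,0,-0.02,0,0],[-0.05,0,-0.05,0,0],[-0.05,0,-0.09,0,0.3],[-0.05,0,-0.13,0,0.5],[-0.05,0,-0.17,0,1],[-0.05,0,-0.198,0,1],[-0.05,0,-0.198,0,1]]'
python3 - <<'E'
from h import *
go(496,332,404,-.344)
E
```

```text
time: 20.12
tool_pos: [506.4, -171.1, 410.3]
tcp_rot: [-3.139, -0.014, -0.67]
contact_force: [0.6, 0.0, 0.2]
grip_width: 29.0
finger_force: 0.0
go (496, 332, 404) [-0.3205, -0.388, 0.003] spin -0.326
```

```bash
python3 -m inch '[[-0.32,-0.388,0.003,-0.05,1],[-0.32,-0.388,0.003,-0.1,1],[-0.32,-0.388,0.003,-0.15,1],[-0.32,-0.388,0.003,-0.2,1],[-0.32,-0.388,0.003,-0.26,1],[-0.32,-0.388,0.003,-0.3,1],[-0.32,-0.388,0.003,-0.326,1],[-0.32,-0.388,0.003,-0.326,1]]'
python3 - <<'E'
from h import *
go(496,332,404,-.344)
E
```

```text
time: 20.78
tool_pos: [498.5, 164.5, 401.1]
tcp_rot: [-3.141, -0.001, -0.343]
contact_force: [1.1, -0.2, -0.6]
grip_width: 82.5
finger_force: 0.0
go (496, 332, 404) [-0.0587, -0.1569, -0.0029] spin 0.001
```

```bash
python3 -m inch '[[-0.059,-0.157,-0.003,0,1],[-0.059,-0.157,-0.003,0,1],[-0.059,-0.157,-0.003,0,1],[-0.059,-0.157,-0.003,0,1],[-0.059,-0.157,-0.003,0,1],[-0.059,-0.157,-0.003,0,1]]'
python3 - <<'E'
from cart import *
c=capture('wrist');save(c,'w9');o=get_obs();print(o['tool_pos'],o['tcp_rot'][2])
for q in cart(c,'narrow_a'):print(q)
for q in cart(c,'wide_a'):print('wide',q)
t=capture('top')
for n in('narrow_a','wide_a'):
  for q in cart(t,n):print('top',n,q)
E
```

```text
time: 21.28
tool_pos: [495.8, 332.3, 403.3]
tcp_rot: [3.141, 0.0, -0.34]
contact_force: [0.4, -0.3, -0.3]
grip_width: 91.6
finger_force: 0.0
[496.09881903 330.77821411 403.48635254] -0.3420497840250676
(0.97, 'yellow', [182.0, 139.0, 48.0, 78.0], [583.8, 425.4], [32.0, 90.0], 'axis', -45.5)
(0.73, 'yellow', [334.0, 205.0, 75.0, 58.0], [450.6, 279.5], [30.0, 93.0], 'axis', 42.7)
(0.59, 'white', [279.0, 114.0, 24.0, 84.0], [572.9, 305.9], [27.0, 91.0], 'axis', -19.9)
top narrow_a (0.76, 'yellow', [150.0, 214.0, 15.0, 19.0], [594.6, 412.0], [31.0, 55.0], 'axis', -45.1)
top narrow_a (0.58, 'white', [187.0, 224.0, 18.0, 34.0], [571.8, 305.9], [31.0, 92.0], 'axis', -19.5)
top narrow_a (0.49, 'yellow', [204.0, 274.0, 24.0, 26.0], [440.9, 271.8], [31.0, 70.0], 'axis', 41.4)
top wide_a (0.62, 'white', [383.0, 229.0, 11.0, 10.0], [553.9, -212.7], [16.0, 44.0], 'axis', 52.5)
```

View pics/w9.png

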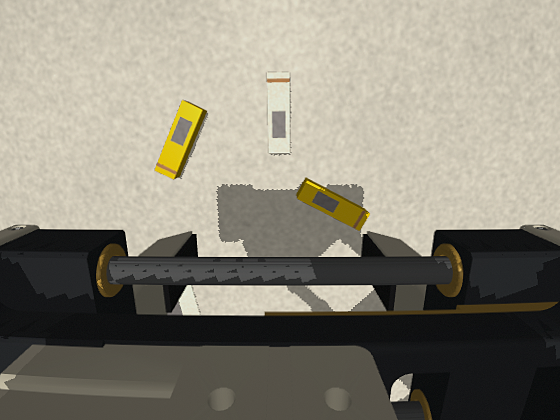

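The view shows the white narrow carton at (279,114), measured 27x91 and axis -19.9°, with the yellow ones clear of the fingers' path.

```bash
python3 -m inch '[[0.04,-0.002,0.03,0.005,0.6],[0.046,-0.002,0.07,0.005,0.6],[0.046,-0.002,0.11,0.005,0.6],[0.046,-0.002,0.145,0.005,0.6],[0.046,-0.002,0.18,0.005,0.6],[0.046,-0.002,0.205,0.005,0.6],[0.046,-0.002,0.2215,0.005,0.6],[0.046,-0.002,0.2215,0.005,0.6]]'
python3 -m inch '[[0,0,0,0,0],[0,0,0,0,0],[0,0,0,0,0],[0,0,0,0,0],[0,0,0,0,0],[0,0,0,0,0],[0,0,0,0,0],[0,0,0,0,0]]'
```

```text
time: 22.25
tool_pos: [540.3, 315.2, 180.2]
tcp_rot: [3.139, 0.003, -0.351]
contact_force: [-1.1, -0.3, 0.5]
grip_width: 55.3
finger_force: 0.0
time: 22.92
tool_pos: [540.5, 316.6, 183.5]
tcp_rot: [-3.141, -0.001, -0.349]
contact_force: [-0.9, -0.8, 6.0]
grip_width: 25.6
finger_force: 29.8
```

```bash
python3 -m inch '[[0,0,-0.01,0,0],[0,0,-0.03,0,0],[0,0,-0.06,0,0],[0,0,-0.1,0,0],[0,0,-0.1,0,0]]'
python3 - <<'E'
from h import *
go(*W(-125,-17.5),285,p[2])
E
```

```text
time: 23.33
tool_pos: [541.9, 317.5, 291.0]
tcp_rot: [-3.132, -0.009, -0.349]
contact_force: [1.5, 1.1, 0.9]
grip_width: 25.8
finger_force: 29.8
go (np.float64(475.43656923949544), np.float64(-94.05495527917213), 285) [0.0781, 0.4095, 0.003] spin 0.321
```

```bash
python3 -m inch '[[0.004,0.02,0,0.03,0],[0.009,0.05,0,0.06,0],[0.016,0.085,0,0.1,0],[0.023,0.12,0,0.14,0],[0.03,0.155,0,0.18,0],[0.036,0.19,0,0.22,0],[0.043,0.225,0,0.26,0],[0.05,0.26,0,0.3,0]]'
python3 -m inch '[[0.015,0.032,0,0.021,0],[0.03,0.065,0,0.021,0],[0.046,0.1,0,0.021,0],[0.057,0.125,0,0.021,0],[0.065,0.14,0,0.021,0],[0.065,0.14,0,0.021,0]]'
python3 - <<'E'
from h import *
o=get_obs();print(o['grip_width'],o['finger_force'])
go(*W(-98,-17.5),212,p[2])
E
```

```text
time: 24.0
tool_pos: [497.8, 53.7, 283.2]
tcp_rot: [-3.141, -0.0, -0.651]
contact_force: [0.8, -0.5, -1.5]
grip_width: 26.1
finger_force: 29.8
time: 24.5
tool_pos: [465.2, -98.5, 283.2]
tcp_rot: [3.141, -0.001, -0.674]
contact_force: [0.4, -0.4, -0.0]
grip_width: 25.6
finger_force: 29.8
25.589214287660862 29.77213740348816
go (np.float64(496.60126488452937), np.float64(-110.81966995771896), 212) [0.0322, -0.01, 0.0712] spin -0.004
```

```bash
python3 -m inch '[[0.015,-0.005,0.02,-0.004,0],[0.032,-0.01,0.04,-0.004,0],[0.032,-0.01,0.06,-0.004,0],[0.032,-0.01,0.071,-0.004,0],[0.032,-0.01,0.071,-0.004,0]]'
python3 - <<'E'
from h import *
c=capture('wrist');save(c,'w10');o=get_obs();print(loc(o['tool_pos']),o['tool_pos'],o['tcp_rot'],o['contact_force'],o['grip_width'])
im=cv2.resize(c['color'][0:230,160:400],None,fx=2.6,fy=2.6,interpolation=cv2.INTER_CUBIC);cv2.imwrite('pics/w10c.png',im[:,:,::-1])
d=[q for q in trace(c,'narrow_a')][0];m=d['pixels'];rows=np.where(m.any(1))[0]
T=np.array(c['pose'])
for r in range(rows.min()+1,226,15):
    k=np.where(m[r])[0];a,b=k.min()-.5,k.max()+.5
    g=onz(c,[[a,r],[b,r]],o['tool_pos'][2]-178-4.5+24);l=loc(g);print(r,a,b,l.mean(0).round(1),round(l[0,1]-l[1,1],1))
gray=cv2.cvtColor(c['color'],cv2.COLOR_RGB2GRAY)
for r in(20,40): print(r,gray[r,200:350:3].tolist())
E
```

```text
time: 24.92
tool_pos: [496.3, -106.7, 209.5]
tcp_rot: [3.14, 0.005, -0.665]
contact_force: [-0.6, -0.2, -0.2]
grip_width: 26.3
finger_force: 29.8
[[-100.4  -14.3]] [ 496.6930293  -106.86076511  210.91883266] [ 3.14104985e+00  2.77082762e-03 -6.65312898e-01] [-0.87178712 -0.09983281 -0.48217307] 25.994273209034
99 248.5 303.5 [-23.  -12.4] 23.5
114 247.5 306.5 [-29.2 -12.8] 25.5
129 246.5 305.5 [-35.6 -12.4] 25.8
144 247.5 305.5 [-42.  -12.6] 25.7
159 248.5 305.5 [-48.7 -12.8] 25.5
174 248.5 305.5 [-55.4 -12.9] 25.8
189 250.5 306.5 [-62.4 -13.6] 25.7
204 250.5 305.5 [-69.4 -13.4] 25.5
219 251.5 306.5 [-76.8 -14. ] 25.9
20 [65, 65, 65, 65, 66, 66, 66, 67, 66, 66, 66, 66, 66, 66, 75, 129, 138, 125, 44, 40, 66, 66, 65, 66, 67, 67, 66, 65, 67, 66, 66, 65, 66, 67, 65, 66, 66, 66, 66, 40, 43, 54, 135, 137, 119, 94, 94, 242, 241, 241]
40 [119, 119, 119, 119, 118, 119, 118, 119, 118, 118, 119, 118, 119, 119, 125, 85, 89, 84, 42, 40, 63, 128, 119, 118, 119, 120, 118, 119, 119, 119, 118, 118, 119, 119, 119, 119, 118, 119, 122, 41, 48, 47, 96, 99, 87, 97, 101, 103, 102, 102]
```

View pics/w10c.png

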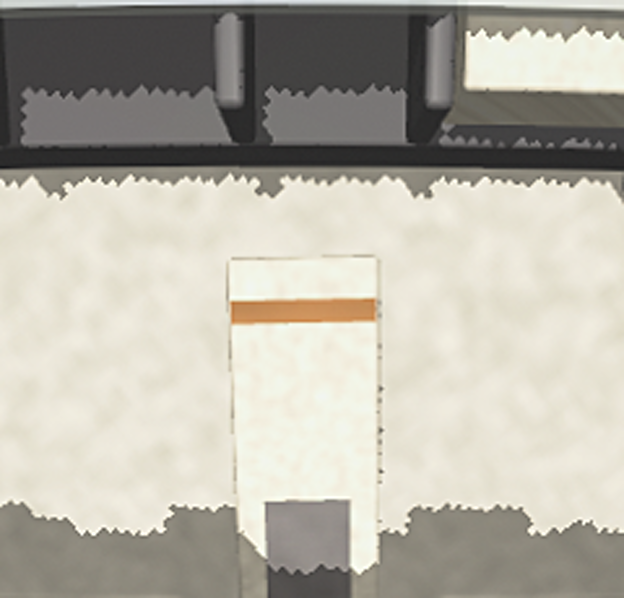

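The carton (crop columns 230-378) is held true and needs to move about 5 mm right into lane1 (walls at crop columns 244-428). I'll compute the offset.

```bash
python3 - <<'E'
from h import *
c=capture('wrist')
l=loc(onz(c,[[160+a/2.6,b/2.6] for a,b in[(243,40),(244,95),(427,40),(427,95)]],51));print(l.tolist(),l[:,1].mean())
o=get_obs();print(o['tool_pos'],loc(o['tool_pos']))
e=-.693  # tool yaw after correction
go(*W(-98,-17.9),206,o['tcp_rot'][2]-.026)
E
```

```text
[[12.6, -2.4], [4.2, -2.5], [12.8, -32.1], [4.5, -32.3]] -17.325
[ 497.2342851  -107.24316478  212.50338165] [[-99.7 -14.3]]
go (np.float64(496.3528987411435), np.float64(-111.13322100431206), 206) [0.0017, 0.0036, 0.0065] spin 0.026
```

```bash
python3 -m inch '[[0,0.003,0.003,0.013,0],[0,0.003,0.0065,0.026,0],[0,0.003,0.0065,0.026,0],[0,0.003,0.0065,0.026,0]]'
python3 - <<'E'
from h import *
c=capture('wrist');o=get_obs();print(loc(o['tool_pos']),o['tool_pos'],o['tcp_rot'][2])
d=[q for q in trace(c,'narrow_a')][0];m=d['pixels'];rows=np.where(m.any(1))[0];print(d['conf'])
for r in range(rows.min()+8,226,15):
    k=np.where(m[r])[0];a,b=k.min()-.5,k.max()+.5
    g=onz(c,[[a,r],[b,r]],o['tool_pos'][2]-178-4.5+24);l=loc(g);print(r,a,b,l.mean(0).round(1),round(l[0,1]-l[1,1],1))
E
```

```text
time: 25.4
tool_pos: [495.0, -110.1, 205.5]
tcp_rot: [-3.141, -0.0, -0.692]
contact_force: [-0.1, 0.1, -0.4]
grip_width: 25.7
finger_force: 29.8
[[-99.7 -17.9]] [ 495.03192586 -110.12514352  205.50783641] -0.6920703053536674
0.65
8 23.5 457.5 [18.  -2.4] 184.2
23 33.5 456.5 [11.9 -4.3] 180.4
38 -0.5 455.5 [6.6 4.4] 197.9
53 -0.5 520.5 [  0.7 -10.2] 229.2
68 14.5 518.5 [ -5.8 -13.2] 222.8
83 17.5 521.5 [-12.2 -14.5] 224.9
98 -0.5 524.5 [-18.4 -10.5] 237.6
113 -0.5 528.5 [-24.9 -11.3] 242.0
128 447.5 531.5 [ -34.4 -114.6] 40.4
143 452.5 535.5 [ -41.1 -117.8] 40.5
158 456.5 537.5 [ -48.  -120.2] 40.1
173 461.5 540.5 [ -55.1 -123.2] 39.7
188 464.5 543.5 [ -62.4 -126. ] 40.3
203 467.5 546.5 [ -69.8 -128.8] 41.1
218 471.5 548.5 [ -77.4 -131.6] 40.7
```

```bash
python3 - <<'E'
from h import *
c=capture('wrist');o=get_obs();print(loc(o['tool_pos']),o['tool_pos'])
q=[q for n in('narrow_a','wide_a') for q in trace(c,n)]
q=[d for d in q if abs(d['rect'][0]-278)<15 and d['rect'][2]<90]
if q:
  m=q[0]['pixels'];rows=np.where(m.any(1))[0];print(q[0]['conf'],rows.min())
  for r in range(rows.min()+8,226,20):
    k=np.where(m[r])[0];a,b=k.min()-.5,k.max()+.5
    g=onz(c,[[a,r],[b,r]],o['tool_pos'][2]-178-4.5+24);l=loc(g);print(r,a,b,l.mean(0).round(1),round(l[0,1]-l[1,1],1))
g=c['color'].astype(int)
for r in(120,180):print(r,g[r,236:260,2].tolist(),g[r,296:320,2].tolist())
E
```

```text
[[-99.6 -17.9]] [ 495.08876963 -110.11849776  205.50509083]
0.97 98
106 246.5 304.5 [-23.8 -17.4] 25.3
126 247.5 305.5 [-32.4 -17.6] 25.6
146 248.5 305.5 [-41.1 -17.6] 25.5
166 249.5 305.5 [-50.  -17.6] 25.5
186 250.5 305.5 [-59.4 -17.7] 25.4
206 251.5 305.5 [-68.8 -17.7] 25.4
120 [215, 214, 213, 215, 214, 215, 214, 214, 216, 216, 218, 204, 174, 77, 89, 90, 89, 90, 91, 92, 91, 92, 91, 91] [94, 93, 93, 91, 92, 91, 91, 84, 110, 164, 213, 227, 222, 222, 221, 220, 219, 218, 216, 214, 213, 215, 216, 217]
180 [215, 216, 217, 217, 218, 218, 218, 215, 215, 214, 213, 213, 216, 198, 167, 225, 235, 232, 232, 231, 230, 230, 231, 232] [233, 232, 231, 229, 228, 228, 230, 230, 222, 189, 191, 220, 216, 214, 212, 211, 211, 211, 212, 211, 214, 218, 220, 222]
```

```bash
python3 -m inch '[[0,0,-0.0015,0,0],[0.008,0,-0.0015,0,0],[0.016,0,-0.0015,0,0],[0.023,-0.0005,-0.0015,0,0],[0.03,-0.0005,-0.0015,0,0],[0.037,-0.001,-0.0015,0,0],[0.044,-0.001,-0.0015,0,0],[0.044,-0.001,-0.0015,0,0]]'
python3 -m inch '[[0.006,0,0,0,0],[0.012,0,0,0,0],[0.018,-0.0005,0,0,0],[0.024,-0.0005,0,0,0],[0.03,-0.0005,0,0,0],[0.036,-0.001,0,0,0],[0.041,-0.001,0,0,0],[0.041,-0.001,0,0,0]]'
python3 - <<'E'
from h import *
o=get_obs();print(loc(o['tool_pos']),o['contact_force'],o['grip_width'])
E
```

```text
time: 26.32
tool_pos: [530.7, -138.4, 206.8]
tcp_rot: [-3.141, -0.001, -0.692]
contact_force: [0.4, -0.4, 0.0]
grip_width: 26.0
finger_force: 29.8
time: 26.98
tool_pos: [562.5, -163.5, 206.8]
tcp_rot: [-3.141, -0.001, -0.692]
contact_force: [0.0, -0.5, -0.8]
grip_width: 25.8
finger_force: 29.8
[[-13.6 -17.8]] [ 0.04810932 -0.46514703 -0.75221891] 25.81255261277532
```

```bash
python3 -m inch '[[0,0,0,0,0.42],[0,0,0,0,0.42],[0,0,0,0,0.42],[-0.015,0,0,0,0.42],[-0.035,0.001,0,0,0.42],[-0.06,0.001,0,0,0.2],[-0.06,0.001,0,-0.12,0],[-0.06,0.001,0,-0.24,0]]'
python3 -m inch '[[0,0,0,-0.12,0],[0,0,0,-0.24,0],[0,0,0,-0.36,0],[0,0,0,-0.48,0],[0,0,0,-0.6,0],[0,0,0,-0.72,0],[0,0,0,-0.84,0],[0,0,0,-0.96,0]]'
python3 - <<'E'
from h import *
o=get_obs();print(loc(o['tool_pos']),o['tcp_rot'][2]);go(*W(-70,-17.4),207,p[2]+np.pi/2)
E
```

```text
time: 27.65
tool_pos: [513.9, -124.2, 207.0]
tcp_rot: [-3.142, 0.001, -0.446]
contact_force: [0.6, -0.5, 0.1]
grip_width: 23.0
finger_force: 0.0
time: 28.32
tool_pos: [514.8, -125.1, 207.0]
tcp_rot: [3.142, -0.0, 0.514]
contact_force: [0.1, -0.6, -0.3]
grip_width: 0.6
finger_force: 0.0
[[-74.9 -17.4]] 0.5142016463207877
go (np.float64(518.6119296818924), np.float64(-128.1269122330822), 207) [0.0018, 0.0045, -0.0] spin -0.387
```

```bash
python3 -m inch '[[0,0,0,-0.12,0],[0,0,0,-0.24,0],[0,0,0,-0.36,0],[0,0,0,-0.387,0],[0,0,0,-0.387,0]]'
python3 - <<'E'
from h import *
o=get_obs();print(loc(o['tool_pos']),o['tcp_rot'][2]);go(*W(-22,-17.4),207,p[2]+np.pi/2)
E
```

```text
time: 28.73
tool_pos: [514.8, -125.1, 206.9]
tcp_rot: [3.142, -0.0, 0.896]
contact_force: [-0.3, -0.0, -0.5]
grip_width: 0.6
finger_force: 0.0
[[-74.9 -17.4]] 0.8961777530338035
go (np.float64(556.2380552730639), np.float64(-157.93084943938769), 207) [0.0003, 0.0529, -0.0001] spin -0.005
```

```bash
python3 -m inch '[[0,0.008,0,0,0],[0,0.016,0,0,0],[0,0.024,0,0,0],[0,0.032,0,0,0],[0,0.04,0,0,0],[0,0.046,0,0,0],[0,0.052,0,0,0],[0,0.052,0,0,0]]'
python3 -m inch '[[0,0.002,0,0,0],[0,0.004,0,0,0],[0,0.006,0,0,0],[0,0.007,0,0,0],[0,0.007,0,0,0]]'
python3 - <<'E'
from h import *
o=get_obs();print(loc(o['tool_pos']),o['contact_force'])
E
```

```text
time: 29.4
tool_pos: [556.4, -158.6, 206.8]
tcp_rot: [3.14, -0.0, 0.894]
contact_force: [0.4, -0.0, -0.4]
grip_width: -0.0
finger_force: 0.0
time: 29.82
tool_pos: [561.1, -162.2, 206.8]
tcp_rot: [3.141, -0.0, 0.895]
contact_force: [0.9, -0.3, 0.1]
grip_width: 0.6
finger_force: 0.0
[[-15.6 -17.8]] [ 0.89719889 -0.31747849  0.13325702]
```

```bash
python3 -m inch '[[0,0.002,0,0,0],[0,0.003,0,0,0],[0,0.004,0,0,0],[0,0.004,0,0,0]]'
python3 -m inch '[[0,0.001,0,0,0],[0,0.002,0,0,0],[0,0.003,0,0,0],[0,0.003,0,0,0]]'
python3 - <<'E'
from h import *
o=get_obs();print(loc(o['tool_pos']),o['contact_force'])
E
```

```text
time: 30.15
tool_pos: [563.6, -164.2, 206.8]
tcp_rot: [-3.139, 0.0, 0.895]
contact_force: [-3.6, 2.7, 4.1]
grip_width: 0.4
finger_force: 2.6
time: 30.48
tool_pos: [564.6, -164.8, 206.8]
tcp_rot: [-3.133, 0.001, 0.895]
contact_force: [-11.9, 8.4, 11.6]
grip_width: 0.0
finger_force: 7.8
[[-11.2 -17.6]] [-11.9273957    8.44079665  11.55542134]
```

```bash
python3 -m inch '[[0,-0.01,0,0,0],[0,-0.03,0,0,0],[0,-0.06,-0.03,0,0],[0,-0.09,-0.06,0,0],[0,-0.12,-0.09,0,0],[0,-0.12,-0.09,0,0]]'
python3 - <<'E'
from h import *
H=np.array([510.2,-240.2])
def F(th,r=155,off=-19):
    a=np.pi/2+p[2]+th;return H+r*np.array([np.cos(a),np.sin(a)])+off*np.array([np.sin(a),-np.cos(a)])
a=F(1.92,155,-36);go(*a,290)
o=get_obs();M=R.from_euler('xyz',o['tcp_rot']).as_matrix();print(o['tool_pos'])
for th in np.linspace(1.92,0,17):
    f=F(th);print(round(th,2),f.round(),(M.T@np.r_[f-a,0]).round(0)[:2])
c=capture('wrist');save(c,'w11');t=capture('top');save(t,'top2');s=capture('scene')
for n in('wide_a','narrow_a'):
    for cc,k in((t,'t'),(s,'s')):print(n,k,[(np.round(d['rect']).tolist(),round(d['conf'],2)) for d in trace(cc,n)])
print('edge',[onz(t,[d['centre']],31).round().tolist() for d in tip_of(t,'door_edge')])
E
```

```text
time: 30.98
tool_pos: [470.8, -89.3, 301.1]
tcp_rot: [3.138, -0.002, 0.897]
contact_force: [1.0, -1.0, 0.5]
grip_width: 0.3
finger_force: 0.0
go (np.float64(351.75445401910724), np.float64(-225.50275676132466), 290) [-0.1807, -0.008, 0.0107] spin 0
[470.77280514 -89.33818936 301.10538822]
1.92 [ 357. -209.] [16. -6.]
1.8 [ 362. -191.] [ 33. -13.]
1.68 [ 369. -174.] [ 51. -19.]
1.56 [ 378. -157.] [ 69. -22.]
1.44 [ 389. -142.] [ 88. -23.]
1.32 [ 401. -128.] [107. -22.]
1.2 [ 415. -116.] [125. -19.]
1.08 [ 431. -106.] [143. -13.]
0.96 [448. -97.] [160.  -5.]
0.84 [465. -91.] [176.   4.]
0.72 [483. -86.] [191.  16.]
0.6 [502. -84.] [204.  29.]
0.48 [521. -84.] [216.  44.]
0.36 [539. -87.] [225.  60.]
0.24 [558. -91.] [233.  77.]
0.12 [575. -98.] [239.  95.]
0.0 [ 592. -107.] [242. 113.]
wide_a t [([383.0, 227.0, 8.0, 15.0], 0.51)]
wide_a s []
narrow_a t [([201.0, 272.0, 30.0, 31.0], 0.75), ([146.0, 220.0, 30.0, 29.0], 0.66)]
narrow_a s [([417.0, 284.0, 45.0, 18.0], 0.93), ([395.0, 230.0, 17.0, 29.0], 0.83)]
edge [[[637.0, -58.0, 31.0]], [[323.0, -184.0, 31.0]]]
```

```bash
python3 - <<'E'
from h import *
c=capture('wrist');print(loc(get_obs()['tool_pos']),'mouth px',proj(c,[[*W(0,y),22] for y in(-58,-17,24)]).round().tolist())
for n in('wide_a','narrow_a'):
  for d in trace(c,n):
    cs=max(cv2.findContours(d['pixels'].astype(np.uint8),0,2)[0],key=cv2.contourArea).reshape(-1,2)
    l=loc(onz(c,cs,46));print(n,round(d['conf'],2),np.round(d['rect']).tolist(),'x',l[:,0].min(),l[:,0].max(),'y',l[:,1].min(),l[:,1].max(),c['color'][d['pixels']].mean(0).round())
E
```

```text
[[-128.2  -17.3]] mouth px [[421.0, 250.0], [426.0, 206.0], [432.0, 158.0]]
wide_a 0.88 [442.0, 246.0, 26.0, 22.0] x -8.2 17.2 y -53.6 -32.6 [159. 156. 144.]
narrow_a 0.89 [450.0, 211.0, 33.0, 38.0] x -8.3 18.7 y -30.2 0.4 [163. 160. 148.]
```

Both rear faces measure x ≈ 4 mm, so both cartons are home. Only the yellow look-alikes remain on the counter. Now I go round to the door's outer side.

```bash
python3 -m inch '[[-0.181,-0.008,0.01,0,0],[-0.181,-0.008,0.01,0,0],[-0.181,-0.008,0.01,0,0],[-0.181,-0.008,0.01,0,0],[-0.181,-0.008,0.01,0,0],[-0.181,-0.008,0.04,0,0],[-0.181,-0.008,0.07,0,0],[-0.181,-0.008,0.098,0,0]]'
python3 -m inch '[[0,0,0,0,0],[0.008,-0.003,0,0,0],[0.016,-0.006,0,0,0],[0.025,-0.01,0,0,0],[0.033,-0.013,0,0,0],[0.042,-0.016,0,0,0],[0.051,-0.019,0,0,0],[0.06,-0.021,0,0,0]]'
python3 - <<'E'
from h import *
o=get_obs();print(o['tool_pos'])
H=np.array([510.2,-240.2])
def F(th,r=155,off=-19):
    a=np.pi/2+p[2]+th;return H+r*np.array([np.cos(a),np.sin(a)])+off*np.array([np.sin(a),-np.cos(a)])
M=R.from_euler('xyz',o['tcp_rot']).as_matrix()
for th in np.arange(1.62,-.01,-.09):print(round(th,2),(M.T@np.r_[F(th)-o['tool_pos'][:2],0]).round(0)[:2])
E
```

```text
time: 32.2
tool_pos: [353.0, -228.4, 197.8]
tcp_rot: [3.14, 0.0, 0.893]
contact_force: [1.0, -0.4, -0.4]
grip_width: 0.3
finger_force: 0.0
time: 32.87
tool_pos: [374.9, -166.6, 199.3]
tcp_rot: [3.141, -0.0, 0.896]
contact_force: [0.0, -0.2, -1.1]
grip_width: 0.5
finger_force: 0.1
[ 374.87096266 -166.57816329  199.27542379]
1.62 [-0. -2.]
1.53 [14. -4.]
1.44 [28. -5.]
1.35 [42. -4.]
1.26 [56. -2.]
1.17 [69.  1.]
1.08 [83.  6.]
0.99 [96. 11.]
0.9 [108.  18.]
0.81 [120.  26.]
0.72 [131.  35.]
0.63 [141.  44.]
0.54 [150.  55.]
0.45 [158.  66.]
0.36 [165.  79.]
0.27 [171.  91.]
0.18 [176. 104.]
0.09 [180. 118.]
-0.0 [182. 132.]
```

```bash
python3 -m inch '[[0.012,-0.003,0,0,0],[0.028,-0.005,0,0,0],[0.042,-0.004,0,0,0],[0.056,-0.002,0,0,0],[0.069,0.001,0,0,0],[0.083,0.006,0,0,0],[0.096,0.011,0,0,0],[0.108,0.018,0,0,0]]'
python3 -m inch '[[0.012,0.008,0,0,0],[0.023,0.017,0,0,0],[0.033,0.026,0,0,0],[0.042,0.037,0,0,0],[0.05,0.048,0,0,0],[0.057,0.061,0,0,0],[0.063,0.073,0,0,0],[0.066,0.08,0,0,0]]'
python3 - <<'E'
from h import *
o=get_obs();print(loc(o['tool_pos']),o['contact_force'])
t=capture('top')
print([(onz(t,[d['centre']],31).round().tolist(),round(d['conf'],2)) for d in tip_of(t,'door_edge')],W(-7,86.5))
go(*W(-27,44),200,p[2]+np.pi/2)
E
```

```text
time: 33.53
tool_pos: [456.6, -93.3, 198.9]
tcp_rot: [-3.141, 0.0, 0.896]
contact_force: [-0.1, -0.2, 0.1]
grip_width: 0.3
finger_force: 0.2
time: 34.2
tool_pos: [561.1, -92.6, 198.9]
tcp_rot: [3.141, -0.0, 0.896]
contact_force: [-0.2, -0.2, 0.6]
grip_width: 0.0
finger_force: 0.1
[[-58.8  36.8]] [-0.21469838 -0.2107433   0.6254414 ]
[] (np.float64(632.5093252647869), np.float64(-85.79969546380181))
go (np.float64(590.4428702003826), np.float64(-106.69618699502416), 200) [0.0079, 0.0319, -0.0013] spin -0.005
```

```bash
python3 -m inch '[[0.002,0.005,0,0,0],[0.004,0.01,0,0,0],[0.006,0.015,0,0,0],[0.008,0.02,0,0,0],[0.008,0.024,0,0,0],[0.008,0.027,0,0,0],[0.008,0.03,0,0,0],[0.008,0.03,0,0,0]]'
python3 -m inch '[[0,0.001,0,0,0],[0,0.002,0,0,0],[0,0.003,0,0,0],[0,0.003,0,0,0]]'
python3 - <<'E'
from h import *
o=get_obs();print(loc(o['tool_pos']),o['contact_force'])
E
```

```text
time: 34.97
tool_pos: [588.2, -105.9, 198.6]
tcp_rot: [-3.14, 0.0, 0.895]
contact_force: [-2.0, 1.1, 0.9]
grip_width: 0.4
finger_force: 0.5
time: 35.3
tool_pos: [589.1, -106.4, 198.6]
tcp_rot: [-3.136, 0.001, 0.895]
contact_force: [-8.1, 7.1, 6.3]
grip_width: 0.4
finger_force: 5.7
[[-28.2  43.4]] [-8.07790144  7.12907308  6.33626209]
```

```bash
python3 -m inch '[[0,0.001,0,0,0],[0,0.002,0,0,0],[0,0.002,0,0,0]]'
python3 - <<'E'
from h import *
o=get_obs();print(loc(o['tool_pos']),o['contact_force'])
# look position: back off in front, up; where clamp grip predicted
th=p[4];print('clamp',th)
for a in(2.0,1.9,1.6,1.3,1.0,.6,.3,0):print(a,'end y',round(104.5-48*np.cos(a),1),'z',round(34+48*np.sin(a),1))
E
```

```text
time: 35.55
tool_pos: [589.7, -106.8, 198.5]
tcp_rot: [-3.132, 0.002, 0.896]
contact_force: [-13.3, 12.2, 11.5]
grip_width: 0.3
finger_force: 9.3
[[-27.5  43.5]] [-13.29863876  12.15551419  11.52810104]
clamp 1.9095550389817095
2.0 end y 124.5 z 77.6
1.9 end y 120.0 z 79.4
1.6 end y 105.9 z 82.0
1.3 end y 91.7 z 80.3
1.0 end y 78.6 z 74.4
0.6 end y 64.9 z 61.1
0.3 end y 58.6 z 48.2
0 end y 56.5 z 34.0
```

```bash
python3 -m inch '[[0,-0.01,0,0,0],[0,-0.03,-0.01,0,0],[0,-0.05,-0.04,0,0],[0,-0.05,-0.08,0,0],[0,-0.05,-0.12,0,0],[0,-0.05,-0.16,0,0],[0,-0.05,-0.16,0,0]]'
python3 - <<'E'
from h import *
c=capture('wrist');t=capture('top');save(c,'w12');o=get_obs();print(loc(o['tool_pos']),o['tool_pos'])
print('exp edge',proj(c,[[*W(-7,86.5),31]]).round(),proj(t,[[*W(-7,86.5),31]]).round())
for n in('door_edge','clamp_grip','clamp_pivot'):
  print(n,[[np.round(d['centre'],1).tolist(),round(d['conf'],2)] for d in tip_of(c,n)],[[np.round(d['centre'],1).tolist(),round(d['conf'],2)] for d in tip_of(t,n)])
for a in(2.1,1.9,1.7,1.5):print(a,proj(c,[[*W(-30,104.5-48*np.cos(a)),34+48*np.sin(a)]]).round(),proj(t,[[*W(-30,104.5-48*np.cos(a)),34+48*np.sin(a)]]).round())
go(*W(-40,150),290,p[2]+np.pi/2)
E
```

```text
time: 36.13
tool_pos: [554.4, -78.0, 367.4]
tcp_rot: [3.127, -0.006, 0.895]
contact_force: [1.1, -0.1, 0.5]
grip_width: 0.1
finger_force: 0.0
[[-74.1  43.5]] [553.19026668 -77.8027559  360.70195933]
exp edge [[338. 153.]] [[335. 199.]]
door_edge [[[339.7, 155.0], 0.75]] []
clamp_grip [[[324.2, 119.5], 0.81]] [[[322.6, 196.5], 0.6]]
clamp_pivot [[[327.0, 137.5], 0.81]] [[[325.9, 199.0], 0.66], [[295.8, 154.1], 0.41]]
2.1 [[323. 108.]] [[319. 194.]]
1.9 [[324. 118.]] [[322. 196.]]
1.7 [[324. 129.]] [[325. 198.]]
1.5 [[324. 141.]] [[328. 200.]]
go (np.float64(646.0694891833648), np.float64(-15.533259987812997), 290) [0.1069, 0.0339, 0.067] spin -0.006
```

The door edge is where it must be when shut, and the clamp is still up at about 1.88 rad. Now I go to the clamp's outer side and swing it over.

```bash
python3 -m inch '[[0.035,0.011,0.02,0,0],[0.07,0.022,0.045,0,0],[0.107,0.034,0.067,0,0],[0.107,0.034,0.067,0,0],[0.107,0.034,0.09,0,0],[0.107,0.034,0.115,0,0],[0.107,0.034,0.115,0,0]]'
python3 -m inch '[[-0.006,0,0,0,0],[-0.012,0,0,0,0],[-0.018,0,0,0,0],[-0.025,0,0,0,0],[-0.032,0,0,0,0],[-0.039,0,0,0,0],[-0.046,0,0,0,0],[-0.052,0,0,0,0]]'
python3 - <<'E'
from h import *
o=get_obs();print(loc(o['tool_pos']),o['contact_force'])
E
```

```text
time: 37.12
tool_pos: [644.8, -15.1, 237.8]
tcp_rot: [-3.133, 0.005, 0.895]
contact_force: [-1.9, 0.8, -1.5]
grip_width: 0.5
finger_force: 0.0
time: 37.78
tool_pos: [613.4, -56.7, 243.8]
tcp_rot: [-3.141, -0.0, 0.895]
contact_force: [1.7, 1.6, -2.1]
grip_width: 0.1
finger_force: 1.1
[[-40.   97.4]] [ 1.7344792   1.58941678 -2.1162169 ]
```

```bash
python3 -m inch '[[-0.004,0,0,0,0],[-0.008,0,0,0,0],[-0.008,0,-0.02,0,0],[-0.008,0,-0.03,0,0],[-0.02,0,-0.03,0,0],[-0.029,0,-0.03,0,0],[-0.029,0,-0.03,0,0]]'
python3 -m inch '[[0,0,0.008,0,0],[-0.001,0,0.016,0,0],[-0.002,0,0.023,0,0],[-0.004,0,0.03,0,0],[-0.005,0,0.036,0,0],[-0.007,0,0.042,0,0],[-0.008,0,0.047,0,0],[-0.008,0,0.05,0,0]]'
python3 - <<'E'
from h import *
o=get_obs();print(loc(o['tool_pos']),o['contact_force'])
E
```

```text
time: 38.37
tool_pos: [594.4, -80.2, 273.2]
tcp_rot: [-3.14, 0.001, 0.894]
contact_force: [-0.3, 0.3, -0.4]
grip_width: 0.5
finger_force: 0.0
time: 39.03
tool_pos: [590.6, -84.8, 222.4]
tcp_rot: [-3.14, 0.001, 0.895]
contact_force: [-0.3, -1.1, 1.5]
grip_width: 0.5
finger_force: 0.6
[[-40.5  61.3]] [-0.33011486 -1.07102414  1.51759285]
```

Tip is at 44 mm. I'll press down to the stop.

```bash
python3 -m inch '[[0,0,0.001,0,0],[0,0,0.002,0,0],[0,0,0.003,0,0],[0,0,0.004,0,0],[0,0,0.004,0,0]]'
python3 -m inch '[[0,0,0.001,0,0],[0,0,0.002,0,0],[0,0,0.002,0,0]]'
```

```text
time: 39.45
tool_pos: [590.9, -84.7, 219.7]
tcp_rot: [3.142, -0.0, 0.895]
contact_force: [-0.1, 0.1, -0.3]
grip_width: 0.3
finger_force: 0.1
time: 39.7
tool_pos: [590.9, -84.9, 218.0]
tcp_rot: [3.141, -0.0, 0.895]
contact_force: [-1.0, -0.5, 3.0]
grip_width: 0.6
finger_force: 1.4
```

```bash
python3 -m inch '[[0,0,0.001,0,0],[0,0,0.0015,0,0],[0,0,0.002,0,0],[0,0,0.002,0,0]]'
python3 -m inch '[[0,0,0.001,0,0],[0,0,0.001,0,0]]'
```

```text
time: 40.03
tool_pos: [590.9, -84.9, 217.4]
tcp_rot: [3.14, -0.0, 0.895]
contact_force: [-3.7, 1.0, 13.3]
grip_width: 0.4
finger_force: 6.5
time: 40.2
tool_pos: [590.9, -84.9, 217.2]
tcp_rot: [3.14, -0.001, 0.895]
contact_force: [-6.3, 0.9, 18.5]
grip_width: 0.5
finger_force: 9.1
```

```bash
python3 -m inch '[[0,0,-0.01,0,0],[0,0,-0.04,0,0],[-0.02,0,-0.08,0,0],[-0.05,-0.01,-0.12,0,0],[-0.08,-0.02,-0.15,0,0],[-0.09,-0.03,-0.17,0,0],[-0.09,-0.03,-0.17,0,0],[-0.09,-0.03,-0.17,0,0]]'
python3 - <<'E'
from h import *
c=capture('wrist');t=capture('top');s=capture('scene');o=get_obs();print(loc(o['tool_pos']),o['contact_force'])
im=np.full((580,760,3),255,np.uint8);im[:420,:560]=c['color'];im[420:,0:400]=cv2.resize(t['color'][180:260,290:490],(400,160));im[420:,400:760]=cv2.resize(s['color'][150:230,190:370],(360,160))
cv2.imwrite('pics/fin.png',im[:,:,::-1])
for n,P in(('door_edge',(-7,86.5,31)),('clamp_grip',(-30,56.5,34)),('clamp_pivot',(-18,104.5,34))):
  print(n,[(np.round(d['centre']).tolist(),round(d['conf'],2)) for d in tip_of(c,n)],'exp',proj(c,[[*W(*P[:2]),P[2]]]).round())
for n in('wide_a','narrow_a'):
  print(n,[np.round(d['rect']).tolist() for d in trace(t,n)])
E
```

```text
time: 40.87
tool_pos: [510.6, -136.9, 387.0]
tcp_rot: [3.137, -0.001, 0.893]
contact_force: [0.2, 0.5, -1.4]
grip_width: 0.1
finger_force: 0.0
[[-70.7 -28.1]] [-0.36525518 -0.48122723  0.03620705]
door_edge [([337.0, 80.0], 0.96)] exp [[338.  79.]]
clamp_grip [([316.0, 111.0], 0.93), ([339.0, 81.0], 0.54)] exp [[316. 109.]]
clamp_pivot [([328.0, 62.0], 0.63)] exp [[328.  60.]]
wide_a []
narrow_a [[202.0, 271.0, 29.0, 29.0], [146.0, 219.0, 26.0, 27.0], [370.0, 220.0, 8.0, 6.0], [360.0, 200.0, 63.0, 64.0]]
```

View pics/fin.png

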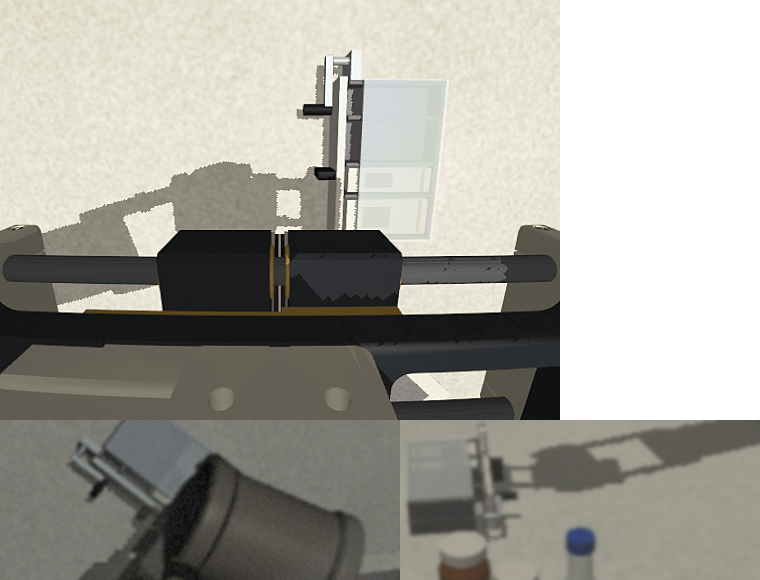

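The final picture shows the door shut parallel to the case front (edge at (340,80)) and the clamp level across it (grip at (316,110)). Both cartons are home in lanes 0 and 1, and the robot is clear of everything, so I'm handing in.

```bash
python3 -c "
from plant import *
print(close_job())"
```

```text
the job is handed in; nothing more can be done
None
```

The job is handed in (no verdict was returned): the two white cartons on the counter are fully home, the wide one in lane0 and the narrow one in lane1, the door was shut flush and then the clamp swung fully down, and the bottle and jars were not touched.

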